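# Put the new sharps bin into service

### The job

Put the new sharps bin into service: set its lid fully home on the open bin with the notch over the bin's key, then turn the grey dial so that its opening leaves the wide drop hole completely clear. Drop the used lancet (the one without a twist-off cap) through that hole into the bin, then turn the dial back to its closed mark so that the hole is completely covered. Leave the lid seated and leave the new lancets and everything else where they are.

Things in the scene. Friction and masses are not known exactly. Their poses are not given: they have to be found in the camera images.
- bin: the new sharps bin, fixed: a yellow, slightly tapered, open round tub in a round steel foot (168 mm across, 6 mm thick). Origin on the table under its axis, z up. Rim 130 mm up, outer radius there 75 mm (chamfered 1.5 mm), wall 3 mm, inner floor 10 mm up. Bin, lid and tray each start at any of three stations on the table. (Another bin, already lidded, at the table's edge is the full one.)
- bin_key (a point): at the bin's key: a flat upright rib 8 mm wide on the outside of the neck, on the bin's own +x side, standing out to 85 mm from the axis; it narrows to 4 mm at its top, which is 1.5 mm below the rim. This point is at rim height, 78.5 mm from the bin's axis
- lid: the bin's loose lid, white, lying right way up on the table; 164 mm across, about 170 g with its dial. Origin on its axis at the lower edge of its skirt, z up. Skirt 12 mm deep, inner radius 77.5 mm. Seated, its top plate (12 to 15 mm above the origin) rests on the bin's rim, so its origin is 118 mm above the bin's, and the x axes of lid and bin agree
- lid_notch (a point): middle of the one notch in the lid's skirt, 14 mm wide, open below, on the lid's own +x side, 78.5 mm from the axis; this point is level with the underside of the top plate. It must come over the key: elsewhere the skirt sits up on the key. A cross bar moulded on the lid's rim above it is the dial's closed mark
- drop_hole (a point): middle of the wide drop hole in the lid's top plate, under the dial: 43 mm from the axis, 80 degrees counter-clockwise (from above) from the notch; a sector from 26 to 60 mm radius and 30 degrees to either side. A radial rib on the lid's rim marks it. The other hole, a needle slot 9 mm wide at 145 degrees, marked by two dots, is not the one wanted
- dial (a joint): angle (rad, counter-clockwise from above) of the grey dial in the lid: the direction of its opening from the lid's +x (the notch). 0 closed, at a stop; 1.396 opening centred on the drop hole, which is completely clear within 0.14 of that and completely covered below 0.2; 2.53 on the needle slot; 2.79 other stop. Light friction (0.07 N m); it stays where it is left
- dial_grip (a point): on the dial's axis, on its grip bar, 38 mm above the lid's origin; its x axis points along the bar to the opening. The bar is 50 mm long, 12 mm wide, from 18.5 to 45 mm above the lid's origin, centred on the axis. Lid and dial can be lifted and carried by it without the dial slipping, and the dial turned by it
- dial_opening (a point): middle of the dial's one opening, at the dial's top face (18.5 mm above the lid's origin), 43 mm from the axis. The opening is a sector from 24 to 62 mm radius, 38 degrees to either side; the dial's own radius is 67 mm, the rim round it is level with its top
- tray: steel instrument tray, fixed, 220 x 124 mm (long side along its x), floor 3 mm thick, walls 3 mm thick and 12 mm high; origin at the centre of its underside. The three lancets lie in it in a row along its x, in any order
- lancet: the used lancet, to be thrown away: a small white block 22 x 14 x 10 mm with a 5.5 mm nose at +x and a 3.5 mm trigger at -x (31 mm long in all), no cap; about about 12 g; lying on the tray floor, origin at the centre of the underside of the block, x along its length
- new_lancet_a: a new lancet, to be left alone: as the used one, but with its twist-off cap (a thin stem and a flat 9 x 14 mm paddle) reaching 34 mm from the origin along +x
- new_lancet_b: another new lancet with cap, to be left alone, same shape
- tubes: bystander: bundle of five capped blood tubes lying in a rubber band, 100 x 42 x 28 mm, origin under its centre, long along its x
- thermometer: bystander: stick thermometer lying on the table, 135 x 22 x 14 mm, long along its x
- spray_bottle: bystander: standing spray bottle, 68 mm across, 201 mm high, its head 72 mm long; origin under its axis
- pot: bystander: small white lidded pot, 56 mm across, 45 mm high, origin under its axis
- phone: bystander: black phone lying on the table, 150 x 72 x 9 mm
- scanner: bystander: black barcode scanner lying on the table, 180 x 62 x 56 mm, long along its x
Mind the look-alikes: they are no part of the job. Leave any green or pink look-alike of the bin alone.

How it is judged (in metres and radians):
On the way, in this order (a step that is already met when the one before it is completed fails the run):
1. the lid is seated on the bin, notch over key (z of lid in the frame of bin below 0.1205 m and horizontal distance between lid and bin below 0.006 m and distance between lid_notch and bin_key below 0.008 m and angle between lid's own z axis and vertical below 0.04 rad), for 0.2 s.
2. with the lid still seated, the dial is turned so that the drop hole is completely clear (within 0.14 rad of 1.396) (value of joint dial between 1.256 and 1.536 rad and z of lid in the frame of bin below 0.1205 m), for 0.2 s.
3. the used lancet has gone through the drop hole and lies in the bin (z of lancet in the frame of bin below 0.06 m and horizontal distance between lancet and bin below 0.07 m and z of lid in the frame of bin below 0.1205 m), for 0.2 s.
At the end, for the whole second after the job is handed in: Lid fully home on the bin (2.5 mm in height, level to 0.04 rad, centred to 6 mm, notch within 8 mm of the key), dial closed (below 0.2 rad), used lancet inside the bin, lid and lancet at rest; new lancets and bystanders within 20 mm of their starts (all of step 3 and value of joint dial below 0.2 rad and horizontal distance between lid and bin below 0.006 m and distance between lid_notch and bin_key below 0.008 m and angle between lid's own z axis and vertical below 0.04 rad and linear speed of each of lid, lancet below 0.02 m/s); the robot touches nothing.
It fails at once if a new lancet is disturbed (moved more than 20 mm) (distance of any of new_lancet_a, new_lancet_b from where it was at the start of the episode above 0.02 m).
It fails at once if a bystander is disturbed (moved more than 20 mm) (distance of any of tubes, thermometer, spray_bottle, pot, phone, scanner from where it was at the start of the episode above 0.02 m).
It also fails if it takes over 67 s, if anything falls off the work surface, if the arm or the gripper's body presses on something with over 40 N, if the wrist force passes 120 N, or if a joint passes its speed limit or range.

### The arm

A 6-joint arm with a two-finger parallel gripper is mounted at the origin on the work surface. World frame = base frame: x ahead of the robot, y to its left, z up, the work surface at z = 0. Lengths are in mm, angles in rad, forces in N, time in s.
With the tool pointing down it reaches from about 350 to 875 mm from the base axis. Payload 4.2 kg.
Tool frame: the origin (TCP) lies on the centre line of the jaws, within the pads' length; the fingertips stand 25 mm ahead of it and the grasp point (between the pads) lies 6 mm ahead of it; z points along the fingers, y is the direction in which the jaws open and shut (so a half turn about z gives the same grasp; the last joint's range is limited). The gripper opens to 85 mm and grips with 20 to 120 N. Pads are 22 mm wide; open, the fingers measure 114 mm over their backs; the gripper's body (76 mm by 85 mm) begins 54 mm behind the grasp point. The pads swing forward as they close: fully open they stand 13 mm farther back than shut.
Start: joints at [0.259, 0.385, 0.008, 0, -1.194, -0.259], TCP at [624.979, 0.025, 256.312] pointing down, gripper open.
Joint ranges: [-3.14, 3.14], [-1.21, 2.06], [-1.07, 1.41], [-3.16, 2.05], [-2.99, -0.16], [-3.1, 3.1]. Speed limits (rad/s): [2.79, 2.79, 3.14, 3.14, 3.14, 3.14].

### API

Orientations are given as a unit quaternion [x, y, z, w].
In Python, from bench import arm gives the robot as it stands.
- The arm moves only by the tool drive_tool, never from a script. Its argument "plan" is a list of rows, each a list of 2 entries, a list of its own where there are three numbers: the shift along the tool's x, y, z in m, then the turn about the tool's z in degrees. A call has 1 to 12 rows; each row shifts and turns the commanded pose from where the row before left it, along the tool's axes as they then stand; what a row does not reach is not made up. A row lasts 1/8 s, in which the tool goes at most 62.5 mm and 10.7 degrees, less where a joint would pass 70% of its speed; a pose out of reach is approached as far as the arm can. A call with a gripper value outside its range is refused whole. "fingers" is the closure, from -1 (fully open) to 1 (shut), so that 0 is half open, set as the call begins (left out, the last holds). The fingers move at their own pace and stop on an object; the grip force is fixed at half the most. Time passes only in rows, so rows that do not move let the fingers close. It gives the time, the measured TCP pose, the force and the opening at its end, in the units of the state.
- arm.read_state(): the state, without advancing time (a new reading comes with each control period).
- arm.get_image(name): name is "scene" or "side" or "wrist"; returns a dict with "image" (384x512x3 uint8, red, green, blue), "K" (3x3 intrinsics, pixels), "R" (3x3) and "t" (3): a world point X has camera coordinates R X + t. Camera axes: x right, y down, z forward; pixel columns grow to the right and rows downward; lengths in mm; the calibration is good to about 2 mm. A picture is of the moment at which its call begins. There is no depth.
- arm.job_done(): hands the job in, once; it reports no verdict.
The state is a dict: "clock": time; "joints": joint angles; "joint_vel": joint speeds; "joint_efforts": joint torques, N m; "position": TCP position; "ee_rot": TCP orientation; "contact_force": force on the tool from outside, world axes, zero at the start; "wrist_torque": the same for the moment, N m; "gripper_width": finger opening in mm.
Only numpy, scipy, OpenCV 4.12 (cv2) and the standard library are available. Lean on these libraries where they do the work, as an engineer would, in place of code of your own. Each camera call takes 0.05 s, during which the arm holds its last target.

## Working session

There is one attempt and no reset: what is moved stays moved. The work goes in short steps, Python scripts to look and compute and a tool call to move; the robot and the scene stay as the last step left them, time stands still between calls to the robot, and variables do not carry over. Pictures are saved under pics/ and viewed, and the job is handed in when it is done.

Besides the shell and the picture viewer there is one more tool, called after ">>>" as name([rows], argument=value, ...), one row to a line, values as JSON. drive_tool: Moves the arm, as the interface text tells. Its arguments: {"type":"object","properties":{"plan":{"type":"array"},"fingers":{"type":"number"}},"required":["plan"]}

```bash
ls; mkdir -p pics; cat > h.py <<'E'
import numpy as np, cv2
from bench import arm
def save(n,im): cv2.imwrite('pics/'+n,cv2.cvtColor(im,cv2.COLOR_RGB2BGR))
def ray(c,u,v):
    d=c['R'].T@(np.linalg.inv(c['K'])@np.array([u,v,1.])); o=-c['R'].T@c['t']; return o,d
def onz(c,u,v,z):
    o,d=ray(c,u,v); return o+d*(z-o[2])/d[2]
def proj(c,X):
    p=c['K']@(c['R']@np.asarray(X,float)+c['t']); return p[:2]/p[2]
E
python3 - <<'E'
from h import *
import pickle
for n in ['scene','side','wrist']:
    c=arm.get_image(n); pickle.dump(c,open(n+'0.pkl','wb')); save(n+'0.png',c['image'])
    print(n,-c['R'].T@c['t'],c['K'][0,0])
s=arm.read_state();print(s)
E
```

```text
pics
scene [ 155.80963076 -942.39508094 1008.65001459] 377.9165107232549
side [ 326.33581732  854.83788677 1134.27568225] 435.8347604393183
wrist [624.59206579 -73.21520495 373.27204639] 316.0620072817167
{'clock': 0.15, 'joints': array([ 2.58605912e-01,  3.85337873e-01,  6.92286988e-03, -3.23873296e-04,
       -1.19401314e+00, -2.58581252e-01]), 'joint_vel': array([-0.000517  , -0.00363179,  0.00426275,  0.00124957, -0.00091377,
        0.00014185]), 'joint_efforts': array([-6.03353892e-04, -3.92678475e+01,  1.88581592e+01,  4.18858320e+00,
       -3.39302780e-03,  5.70479813e-06]), 'position': array([6.24590785e+02, 1.10182292e-02, 2.55495808e+02]), 'ee_rot': array([-7.07073038e-01,  7.07140036e-01,  5.40337792e-04, -6.29605534e-04]), 'contact_force': array([ 0.40780413, -1.0391138 ,  0.12458607]), 'wrist_torque': array([-0.01618167,  0.00622157,  0.01169307]), 'gripper_width': 85.54946482332693}
```

View pics/scene0.png

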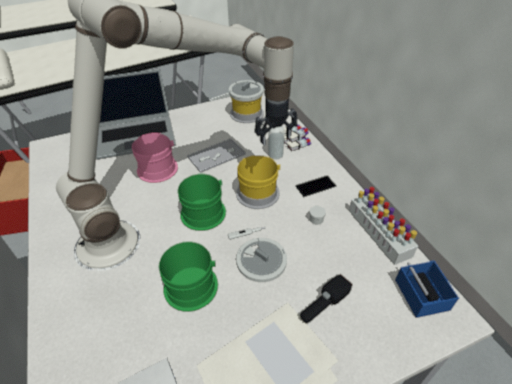

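View pics/side0.png

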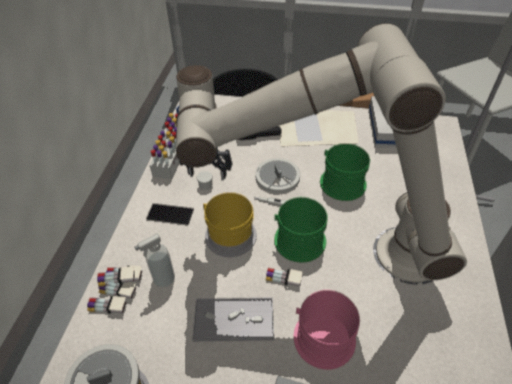

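View pics/wrist0.png

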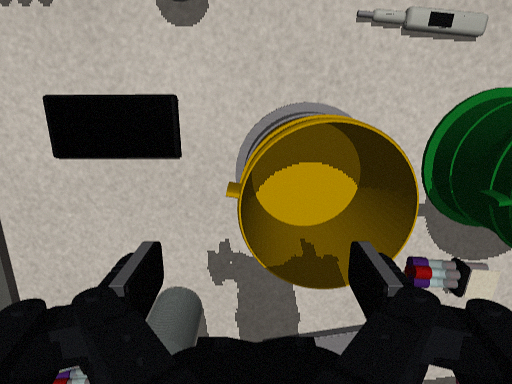

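```bash
python3 - <<'E'
from h import *
import pickle
W=pickle.load(open('wrist0.pkl','rb')); S=pickle.load(open('scene0.pkl','rb')); D=pickle.load(open('side0.pkl','rb'))
hsv=cv2.cvtColor(W['image'],cv2.COLOR_RGB2HSV)
m=cv2.inRange(hsv,(18,150,40),(30,255,255)); 
m=cv2.morphologyEx(m,cv2.MORPH_OPEN,np.ones((3,3)))
cs,_=cv2.findContours(m,cv2.RETR_EXTERNAL,cv2.CHAIN_APPROX_NONE); c=max(cs,key=cv2.contourArea)[:,0]
P=np.array([onz(W,u,v,130)[:2] for u,v in c])
from scipy.optimize import least_squares
f=lambda p:np.hypot(*(P-p[:2]).T)-p[2]
r=least_squares(f,[*P.mean(0),75],loss='soft_l1',f_scale=1.);print(r.x)
d=f(r.x);k=d>4; print(P[k].mean(0), k.sum(), np.percentile(d,[5,50,95]))
far=P[k]-r.x[:2];a=np.arctan2(far[:,1],far[:,0]);print('key ang',np.degrees(a.min()),np.degrees(a.max()),np.degrees(a.mean()))
# rough from scene
print('lid',onz(S,261,258,15),onz(D,278,176,15))
print('tray',onz(S,217,153,5),onz(D,233,319,5))
for c,n,(x,y,w,h) in [(S,'scL',(225,225,80,60)),(S,'scT',(180,130,75,45)),(D,'sdL',(245,150,70,50)),(D,'sdT',(185,290,95,60))]:
    save(n+'.png',cv2.resize(c['image'][y:y+h,x:x+w],None,fx=7,fy=7,interpolation=cv2.INTER_CUBIC))
E
```

```text
[567.90773464  14.65115269  73.55224035]
[565.17072534  27.76365432] 45 [-2.41577336e+01 -1.50857953e-02  4.27291930e+00]
key ang -15.695410589220444 168.10614890179832 79.30554494118472
lid [ 448.8518002  -275.98529772   15.        ] [ 447.31087945 -260.87014744   15.        ]
tray [501.13145828 311.41306007   5.        ] [496.40613237 307.38292058   5.        ]
```

```bash
python3 - <<'E'
import cv2,numpy as np
a=[cv2.imread('pics/%s.png'%n) for n in ['scL','sdL','scT','sdT']]
a=[cv2.resize(x,(400,300)) for x in a]
cv2.imwrite('pics/m0.png',np.vstack([np.hstack(a[:2]),np.hstack(a[2:])]))
E
```

```text
(no output)
```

View pics/m0.png

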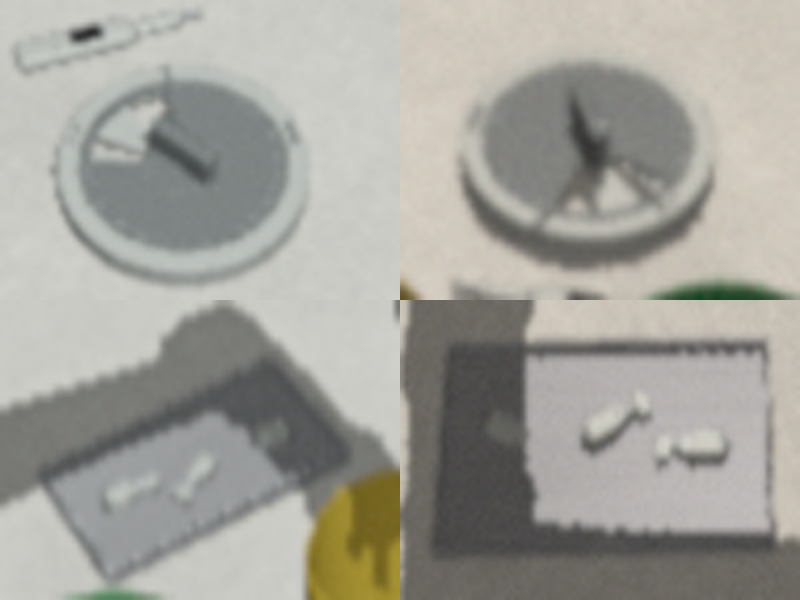

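>>> drive_tool([
  [[0.05,0.044,0],0],
  [[0.05,0.044,0],0],
  [[0.05,0.044,0],0],
  [[0.05,0.044,0],0],
  [[0,0,0],0],
  [[0,0,0],0],
])

```text
clock: 0.9
position: [460.0, -187.7, 256.4]
ee_rot: [-0.707, 0.707, -0.0, 0.0]
contact_force: [0.7, 0.4, -0.0]
gripper_width: 85.0
```

```bash
python3 - <<'E'
from h import *
import pickle
c=arm.get_image('wrist'); pickle.dump(c,open('wrist1.pkl','wb')); save('w1.png',cv2.resize(c['image'],(800,600),interpolation=cv2.INTER_CUBIC))
s=arm.read_state();print(s['position'],s['ee_rot'],s['joints'],-c['R'].T@c['t'])
W=pickle.load(open('wrist0.pkl','rb'))
save('w0b.png',cv2.resize(W['image'][80:320,200:440],(600,600),interpolation=cv2.INTER_CUBIC))
E
```

```text
[ 460.44232558 -187.30055579  256.33838066] [ 7.07292513e-01 -7.06920967e-01  1.52188255e-04 -1.55718671e-04] [-5.90695046e-02  1.65993762e-01 -2.97805663e-01 -3.44509287e-05
 -1.10656252e+00  5.96103696e-02] [ 459.71287182 -261.01028741  374.36615572]
```

View pics/w1.png

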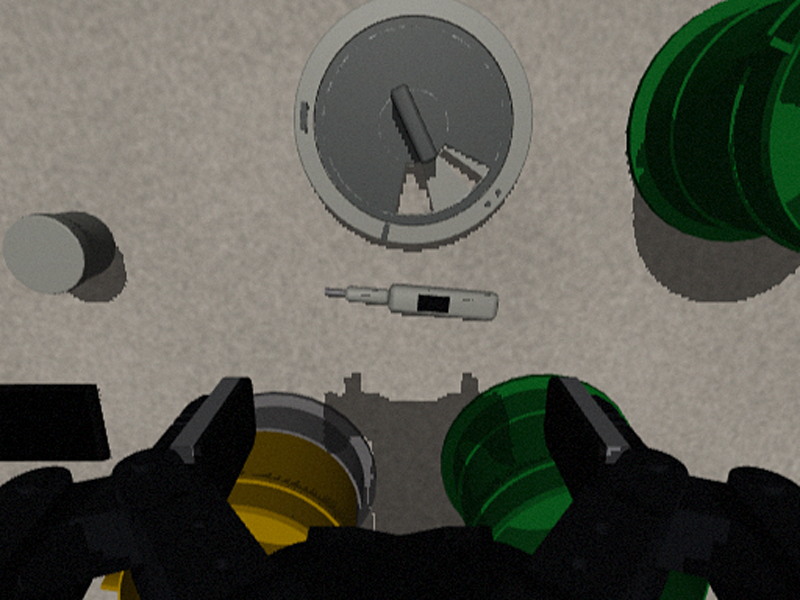

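View pics/w0b.png

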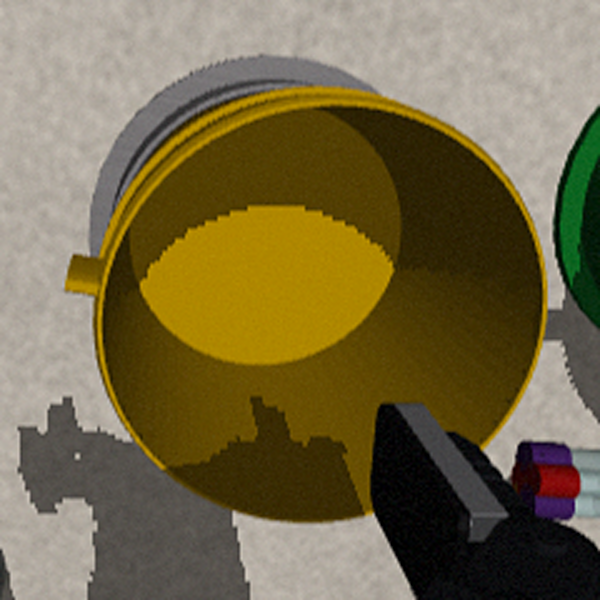

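```bash
cat > m1.py <<'E'
from h import *
import pickle
from scipy.optimize import least_squares
def circ(P,r0=None,fs=.7):
    f=(lambda p:np.hypot(*(P-p[:2]).T)-p[2]) if r0 is None else (lambda p:np.hypot(*(P-p[:2]).T)-r0)
    x0=[*(P.min(0)+P.max(0))/2]+([70] if r0 is None else [])
    r=least_squares(f,x0,loss='soft_l1',f_scale=fs); return r.x,f(r.x)
E
python3 - <<'E'
from m1 import *
W=pickle.load(open('wrist0.pkl','rb')); L=pickle.load(open('wrist1.pkl','rb'))
hsv=cv2.cvtColor(W['image'],cv2.COLOR_RGB2HSV)
m=cv2.inRange(hsv,(15,140,20),(32,255,255)); m[:,:235]=m[:,:235]
n,lab,st,_=cv2.connectedComponentsWithStats(m); i=1+np.argmax(st[1:,4]); m=(lab==i).astype(np.uint8)
cs,_=cv2.findContours(m,cv2.RETR_EXTERNAL,cv2.CHAIN_APPROX_NONE); c=max(cs,key=len)[:,0]
P=np.array([onz(W,u,v,130)[:2] for u,v in c])
x,d=circ(P); print('bin free',x,np.percentile(abs(d),[50,80])); x,d=circ(P[abs(d)<1.5],75); print('bin r75',x)
k=np.hypot(*(P-x[:2]).T)-75>4; k&=c[:,0]<250
e=P[k]-x[:2];print('key',c[k].min(0),c[k].max(0),np.degrees(np.arctan2(e[:,1],e[:,0])))
g=cv2.cvtColor(L['image'],cv2.COLOR_RGB2GRAY); g=cv2.GaussianBlur(g,(3,3),0)
for (u,v) in [(235,60),(198,60),(310,65)]: print(g[v,u])
o=vis=cv2.resize(L['image'][0:165,180:350],None,fx=4,fy=4,interpolation=cv2.INTER_CUBIC)[:600]
save('lidz.png',vis)
E
```

```text
bin free [566.82890629  15.00227547  74.19758223] [1.61939188 2.73108442]
bin r75 [566.60645827  15.51366225]
key [226 182] [232 196] [-16.04160305 -15.88320794 -15.72782688 -15.57537685 -15.00943927
 -14.29982751 -13.73136332 -13.1593422  -12.46165191 -11.88795836
 -11.31104874 -10.73101388 -10.14794815  -9.46838943  -8.88505166
  -8.299057    -7.71051065  -7.7873852   -7.86579302  -7.33737791]
85
140
82
```

View pics/lidz.png

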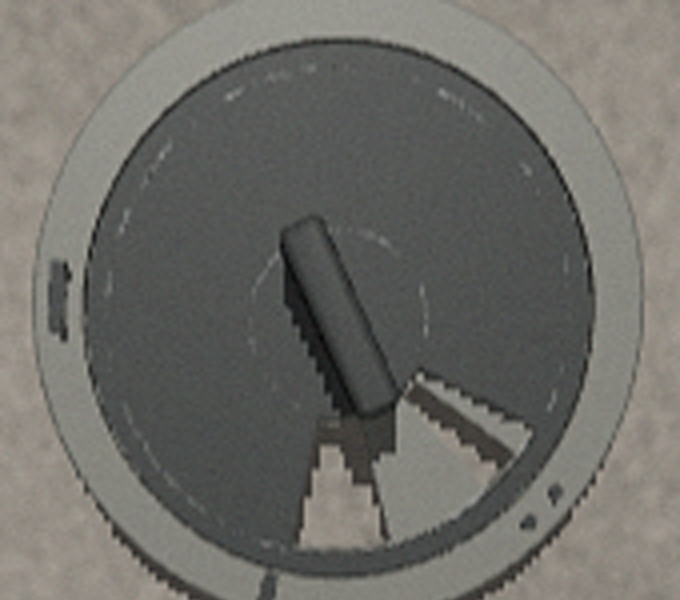

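```bash
python3 - <<'E'
from m1 import *
L=pickle.load(open('wrist1.pkl','rb'))
g=cv2.GaussianBlur(cv2.cvtColor(L['image'],cv2.COLOR_RGB2GRAY),(3,3),0)
m=(g<112).astype(np.uint8); m[150:]=0
n,lab,st,_=cv2.connectedComponentsWithStats(m,connectivity=4); i=lab[60,235]; m=(lab==i).astype(np.uint8)
cs,_=cv2.findContours(m,cv2.RETR_EXTERNAL,cv2.CHAIN_APPROX_NONE); c=max(cs,key=len)[:,0]
print(c.min(0),c.max(0))
P=np.array([onz(L,u,v,18.5)[:2] for u,v in c])
x,d=circ(P); print('dial',x,np.percentile(abs(d),[50,80]))
C=x[:2]
def px(u,v): return 180+(u+.5)/4-.5,(v+.5)/4-.5
def ang(p,z): q=onz(L,*px(*p),z)[:2]-C; return np.degrees(np.arctan2(q[1],q[0])),np.hypot(*q)
print('closed mark',ang((59,300),18.5),'rib',ang((268,585),18.5),'dots',ang((530,523),18.5),ang((556,492),18.5))
a,b=[onz(L,*px(*p),45)[:2] for p in [(302,225),(374,405)]]
print('bar',a,b,(a+b)/2,np.hypot(*(b-a)),np.degrees(np.arctan2(*(b-a)[::-1])))
# opening edges
print('opening',ang((300,548),18.5),ang((530,432),18.5))
E
```

```text
[200   9] [328 149]
dial [ 450.62638432 -275.34708355   68.12892649] [0.23895395 0.40790185]
closed mark (np.float64(-4.608388494615549), np.float64(74.31441003283855)) rib (np.float64(74.67348839008456), np.float64(72.43550157374263)) dots (np.float64(135.79303448258585), np.float64(75.25394209843881)) (np.float64(144.07300521245017), np.float64(74.95670397608137))
bar [ 460.18242415 -296.95424246] [ 442.0747921  -255.00660897] [ 451.12860813 -275.98042571] 45.6890609824193 113.34852041129925
opening (np.float64(80.34926821722017), np.float64(60.309154984896516)) (np.float64(152.0977022853163), np.float64(59.60435946612974))
```

>>> drive_tool([
  [[-0.048,-0.028,-0.008],0],
  [[-0.048,-0.028,-0.008],0],
  [[-0.048,-0.028,-0.008],0],
  [[-0.048,-0.028,-0.008],0],
  [[-0.048,-0.028,-0.008],0],
  [[0,0,0],0],
  [[0,0,0],0],
])

```text
clock: 1.82
position: [599.8, 53.6, 295.3]
ee_rot: [0.708, -0.706, -0.0, 0.001]
contact_force: [-1.2, -0.8, -0.4]
gripper_width: 85.8
```

```bash
python3 - <<'E'
from m1 import *
c=arm.get_image('wrist'); pickle.dump(c,open('wrist2.pkl','wb')); save('w2.png',cv2.resize(c['image'],(800,600),interpolation=cv2.INTER_CUBIC))
s=arm.read_state();print(s['position'],s['ee_rot'],-c['R'].T@c['t'])
E
```

```text
[599.51763449  52.73167229 295.66349674] [ 7.07402449e-01 -7.06810629e-01 -3.37982970e-04  6.29603900e-04] [599.97737003 -19.60042668 413.32860547]
```

View pics/w2.png

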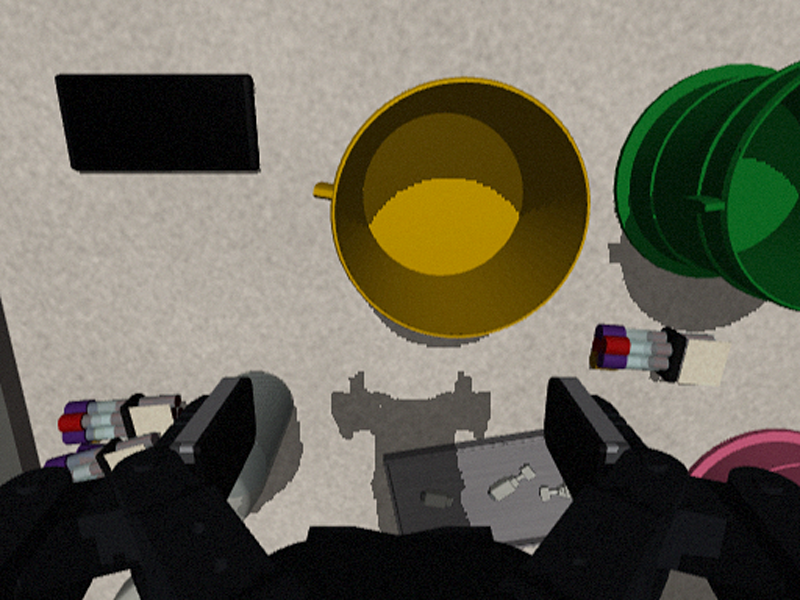

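Good view of the bin (rim centred ≈ (460,208), key at (323,190)). In the tray, lancets at (436,497) (in shadow), (512,484) and (553,491).

```bash
python3 - <<'E'
from m1 import *
W=pickle.load(open('wrist2.pkl','rb'))
hsv=cv2.cvtColor(W['image'],cv2.COLOR_RGB2HSV)
m=cv2.inRange(hsv,(15,140,20),(32,255,255)); m[222:]=0
n,lab,st,_=cv2.connectedComponentsWithStats(m); i=1+np.argmax(st[1:,4]); m=(lab==i).astype(np.uint8)
cs,_=cv2.findContours(m,cv2.RETR_EXTERNAL,cv2.CHAIN_APPROX_NONE); c=max(cs,key=len)[:,0]
P=np.array([onz(W,u,v,129.5)[:2] for u,v in c])
x,d=circ(P); print('bin free',x,np.percentile(abs(d),[50,80])); x5,_=circ(P[abs(d)<1.5],75); print('bin r75',x5)
k=(np.hypot(*(P-x[:2]).T)-x[2]>4)
print(c[k].min(0),c[k].max(0))
for kk in np.where(k)[0]:
    e=P[kk]-x[:2]; print(c[kk],np.hypot(*e).round(1),np.degrees(np.arctan2(e[1],e[0])).round(1))
save('key.png',cv2.resize(W['image'][100:150,190:250],None,fx=10,fy=10,interpolation=cv2.INTER_CUBIC))
save('tray2.png',cv2.resize(W['image'][270:350,240:370],None,fx=6,fy=6,interpolation=cv2.INTER_CUBIC))
E
```

```text
bin free [564.8531481   17.84062451  73.76240954] [0.24391671 0.43750939]
bin r75 [564.93121551  18.17842875]
[200 117] [208 126]
[208 117] 78.4 -13.7
[207 117] 79.3 -13.6
[206 117] 80.1 -13.4
[205 117] 81.0 -13.3
[204 117] 81.8 -13.1
[203 117] 82.7 -13.0
[202 118] 83.4 -12.3
[201 119] 84.1 -11.6
[201 120] 84.0 -11.0
[201 121] 83.8 -10.4
[201 122] 83.7 -9.8
[200 123] 84.5 -9.1
[201 124] 83.5 -8.6
[201 125] 83.4 -8.0
[202 125] 82.6 -8.1
[203 125] 81.7 -8.2
[204 125] 80.8 -8.3
[205 126] 79.9 -7.8
[206 126] 79.0 -7.9
[207 126] 78.1 -8.0
```

View pics/key.png

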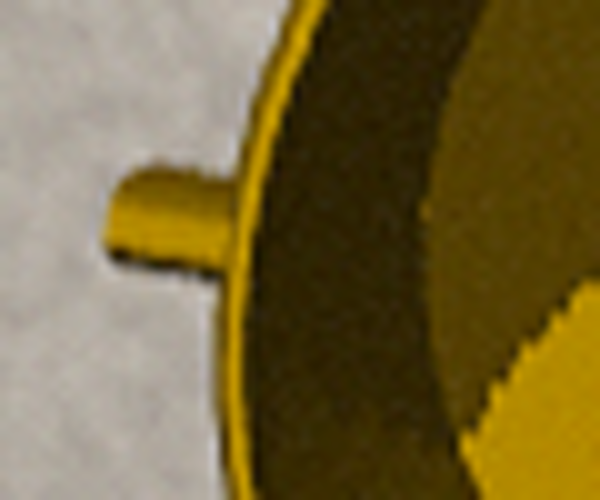

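View pics/tray2.png

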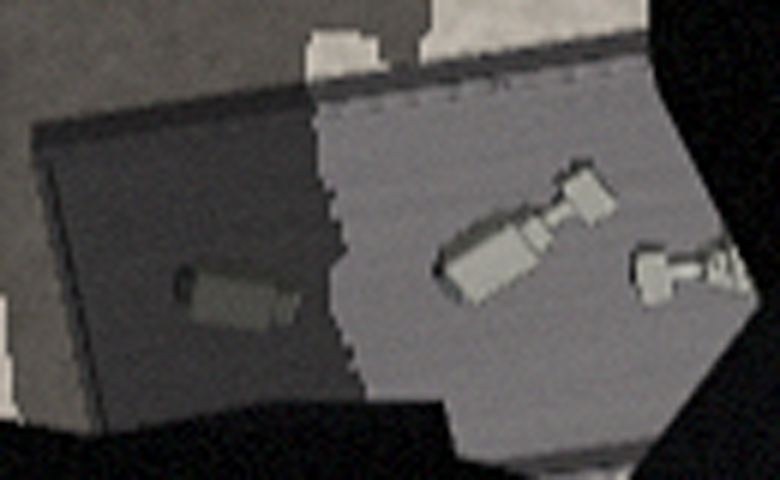

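>>> drive_tool([
  [[0.042,0.019,0],0],
  [[0.042,0.019,0],0],
  [[0.042,0.019,0],0],
  [[0.042,0.019,0],0],
  [[0.042,0.019,0],0],
  [[0.042,0.019,0],0],
  [[0.042,0.019,0],0],
  [[0.034,0.016,0],-8.1],
  [[0,0,0.04],-8.1],
  [[0,0,0.04],-8.1],
  [[0,0,0],0],
  [[0,0,0],0],
])

```text
clock: 3.38
position: [451.4, -276.4, 218.1]
ee_rot: [0.84, -0.543, 0.001, 0.0]
contact_force: [0.1, 0.2, 1.3]
gripper_width: 85.6
```

```bash
cat > st.py <<'E'
from m1 import *
from scipy.spatial.transform import Rotation as R
def st(tx=None,ty=None,tz=None):
    s=arm.read_state(); r=R.from_quat(s['ee_rot']).as_matrix(); p=s['position']
    print('t',s['clock'],'p',p.round(2),'yawx',np.degrees(np.arctan2(r[1,0],r[0,0])).round(2),'z',r[:,2].round(3),'F',s['contact_force'].round(1),'T',s['wrist_torque'].round(2),'w',s['gripper_width'].round(1),'j',s['joints'].round(2))
    if tx is not None:
        print('tool shift mm',(r.T@(np.array([tx,ty,tz])-p)).round(1))
E
python3 -c "
from st import *
st(450.8,-275.6,46)
c=arm.get_image('wrist'); pickle.dump(c,open('wrist3.pkl','wb')); save('w3.png',cv2.resize(c['image'],(800,600),interpolation=cv2.INTER_CUBIC))
st()"
```

```text
Traceback (most recent call last):
  File "st.py", line 5, in st
    print('t',s['clock'],'p',p.round(2),'yawx',np.degrees(np.arctan2(r[1,0],r[0,0])).round(2),'z',r[:,2].round(3),'F',s['contact_force'].round(1),'T',s['wrist_torque'].round(2),'w',s['gripper_width'].round(1),'j',s['joints'].round(2))
                                                                                                                                                                                     ^^^^^^^^^^^^^^^^^^^^^^^^
AttributeError: 'float' object has no attribute 'round'
```

```bash
sed -i "s/s\['gripper_width'\].round(1)/round(s['gripper_width'],1)/" st.py
python3 -c "
from st import *
st(450.8,-275.6,46)
c=arm.get_image('wrist'); pickle.dump(c,open('wrist3.pkl','wb')); save('w3.png',cv2.resize(c['image'],(800,600),interpolation=cv2.INTER_CUBIC))
st(450.8,-275.6,46)"
```

```text
t 3.375 p [ 451.36 -276.37  218.1 ] yawx -65.81 z [ 0.002 -0.002 -1.   ] F [0.1 0.2 1.3] T [ 0.04 -0.04  0.05] w 85.6 j [-0.24  0.25 -0.29  0.   -1.03  0.66]
tool shift mm [ -1.3   0.4 172.1]
t 3.425 p [ 451.74 -276.24  218.45] yawx -65.78 z [ 0.003 -0.002 -1.   ] F [ 0.1  0.1 -0.5] T [-0.02 -0.01 -0.02] w 85.4 j [-0.24  0.25 -0.29  0.   -1.03  0.66]
tool shift mm [ -1.5   1.  172.4]
```

View pics/w3.png

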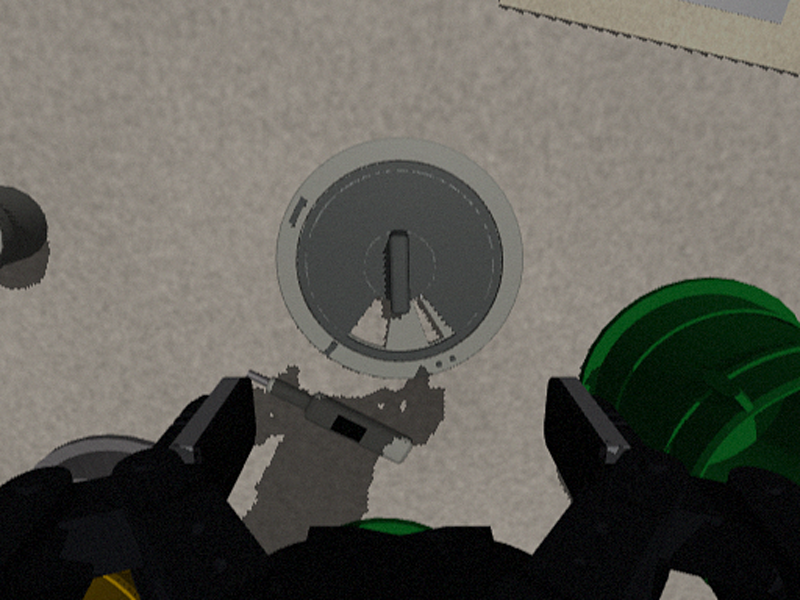

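```bash
python3 - <<'E'
from m1 import *
L=pickle.load(open('wrist3.pkl','rb')); print(-L['R'].T@L['t'],L['R'].T[:,2])
g=cv2.GaussianBlur(cv2.cvtColor(L['image'],cv2.COLOR_RGB2GRAY),(3,3),0)
k=800/512
sd=(int(430/k),int(230/k)); print(g[sd[1],sd[0]],g[int(260/k),int(285/k)])
for th in (100,112,120):
    m=(g<th).astype(np.uint8); m[236:]=0
    n,lab,st_,_=cv2.connectedComponentsWithStats(m,connectivity=4); i=lab[sd[1],sd[0]]; m=(lab==i).astype(np.uint8)
    cs,_=cv2.findContours(m,cv2.RETR_EXTERNAL,cv2.CHAIN_APPROX_NONE); c=max(cs,key=len)[:,0]
    P=np.array([onz(L,u,v,18.5)[:2] for u,v in c])
    x,d=circ(P); print('dial',c.min(0),c.max(0),x,np.percentile(abs(d),[50,80]))
save('lidz3.png',cv2.resize(L['image'][85:245,170:340],None,fx=4,fy=4,interpolation=cv2.INTER_CUBIC)[:600])
E
```

```text
[ 480.50252073 -343.09474646  336.17212606] [-0.11487821  0.25676551 -0.95962204]
71 123
dial [189 102] [321 231] [ 450.45791072 -275.11347149   67.99008126] [0.26971241 0.48675535]
dial [189 102] [322 232] [ 450.45010906 -275.06313459   68.47588713] [0.25733516 0.45837693]
dial [177 101] [322 235] [ 454.57140881 -270.469126     73.0535434 ] [2.32577084 7.13252772]
```

View pics/lidz3.png

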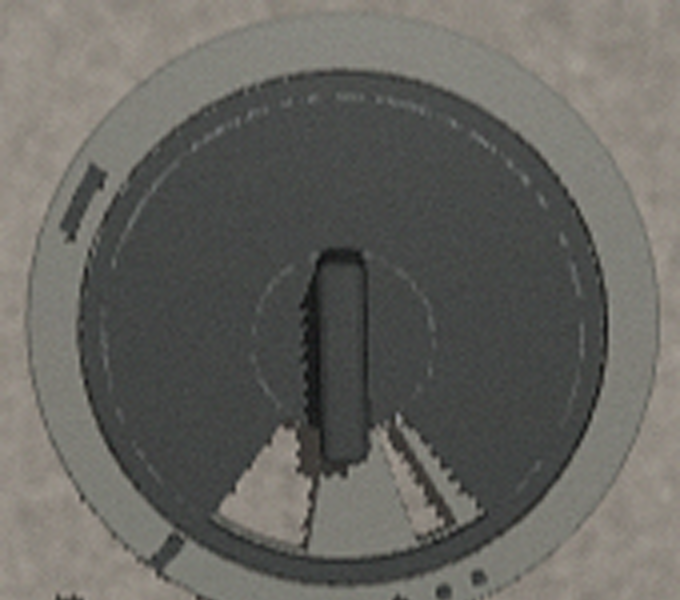

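>>> drive_tool([
  [[-0.0014,0.0005,0.045],0],
  [[0,0,0.045],0],
  [[0,0,0.04],0],
  [[0,0,0.03],0],
  [[0,0,0.0],0],
  [[0,0,0.0],0],
])

```text
clock: 4.18
position: [451.5, -275.1, 58.3]
ee_rot: [0.84, -0.542, 0.002, -0.0]
contact_force: [-0.7, -0.1, 0.8]
gripper_width: 85.1
```

```bash
python3 -c "
from st import *
st(450.5,-275.2,46)"
```

```text
t 4.175 p [ 451.54 -275.06   58.32] yawx -65.68 z [ 0.004 -0.001 -1.   ] F [-0.7 -0.1  0.8] T [ 0.07 -0.01  0.03] w 85.1 j [-0.24  0.46 -0.47  0.   -0.64  0.66]
tool shift mm [-0.3  1.  12.3]
```

>>> drive_tool([
  [[0,0.0005,0.006],0],
  [[0,0,0.006],0],
  [[0,0,0.0],0],
])

```text
clock: 4.55
position: [449.1, -274.7, 44.1]
ee_rot: [0.84, -0.543, -0.0, 0.0]
contact_force: [-0.3, -0.0, -0.3]
gripper_width: 85.5
```

>>> drive_tool([
  [[0,0,0],0],
  [[0,0,0],0],
  [[0,0,0],0],
  [[0,0,0],0],
  [[0,0,0],0],
  [[0,0,0],0],
  [[0,0,0],0],
  [[0,0,0],0],
], fingers=1)

```text
clock: 5.55
position: [449.5, -274.8, 44.5]
ee_rot: [0.84, -0.542, 0.0, -0.0]
contact_force: [0.4, 0.8, 3.1]
gripper_width: 11.1
```

```bash
python3 -c "
from st import *
st(450.5,-275.2,46)"
```

```text
t 5.55 p [ 449.53 -274.84   44.54] yawx -65.69 z [ 0. -0. -1.] F [0.4 0.8 3.1] T [ 0.1   0.1  -0.01] w 11.1 j [-0.24  0.48 -0.48  0.   -0.61  0.66]
tool shift mm [ 0.7 -0.7 -1.5]
```

>>> drive_tool([
  [[0,0,-0.01],0],
  [[0,0,-0.03],0],
  [[0,0,-0.045],0],
  [[0,0,-0.045],0],
  [[0,0,-0.045],0],
  [[0,0,-0.01],5.5],
  [[0,0,0],0],
  [[0,0,0],0],
])

```text
clock: 6.55
position: [448.4, -274.4, 228.1]
ee_rot: [0.813, -0.582, -0.001, 0.0]
contact_force: [-0.2, 0.6, -2.7]
gripper_width: 11.1
```

```bash
python3 -c "
from st import *
st(565,18,230)
c=arm.get_image('wrist'); pickle.dump(c,open('wrist4.pkl','wb')); save('w4.png',cv2.resize(c['image'],(800,600),interpolation=cv2.INTER_CUBIC))
st(565,18,230)"
```

```text
t 6.55 p [ 448.43 -274.44  228.11] yawx -71.15 z [-0.002  0.001 -1.   ] F [-0.2  0.6 -2.7] T [-0.01  0.02 -0.01] w 11.1 j [-0.24  0.24 -0.28 -0.   -1.06  0.57]
tool shift mm [-239.1 -204.8   -1.8]
t 6.6 p [ 448.51 -274.47  227.99] yawx -71.15 z [-0.003  0.001 -1.   ] F [ 0.2 -0.3 -2. ] T [-0.01  0.02 -0.01] w 11.1 j [-0.24  0.24 -0.28 -0.   -1.06  0.57]
tool shift mm [-239.2 -204.7   -2. ]
```

View pics/w4.png

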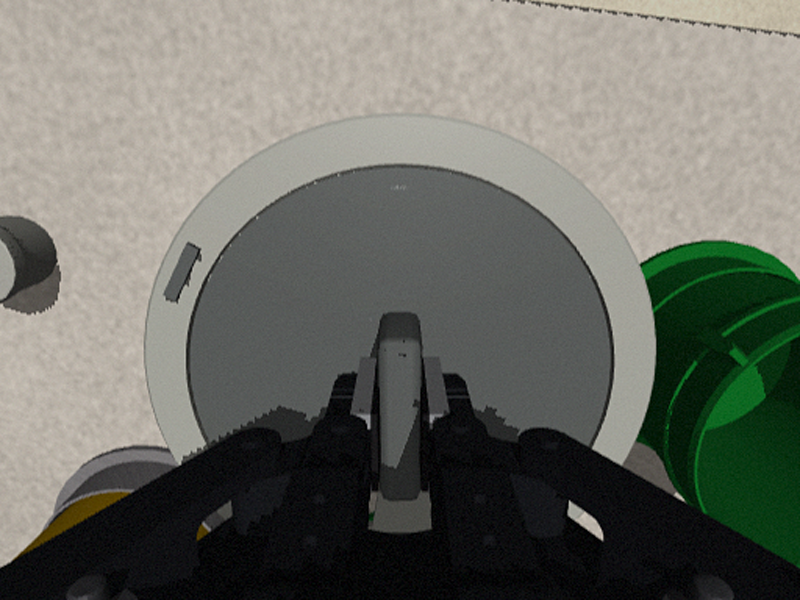

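```bash
python3 - <<'E'
from m1 import *
L=pickle.load(open('wrist4.pkl','rb'))
g=cv2.GaussianBlur(cv2.cvtColor(L['image'],cv2.COLOR_RGB2GRAY),(3,3),0)
k=512/800
e=cv2.Canny(g,40,90)
ell=[]
cy,cx=360*k,400*k
P=[]
# radial scan: last strong dark->light transition (dial dark edge to rim) 
for a in np.radians(np.arange(185,356,3)):
    dirv=np.array([np.cos(a),np.sin(a)])
    rr=np.arange(90,160,.5)
    q=np.array([cx,cy])+rr[:,None]*dirv
    ok=(q[:,1]>0)&(q[:,0]>0)&(q[:,0]<511)
    v=cv2.remap(g.astype(np.float32),q[:,0].astype(np.float32)[None],q[:,1].astype(np.float32)[None],1)[0]
    dv=v[4:]-v[:-4]; i=np.argmax(np.where(ok[4:],dv,0)); 
    if dv[i]>15: P.append(q[i+2])
P=np.array(P); 
for z in (201,202,203):
    W=np.array([onz(L,u,v,z)[:2] for u,v in P]); x,d=circ(W); x2,_=circ(W[abs(d)<2],67); print(z,len(P),x,np.percentile(abs(d),[50,80]),x2)
q=onz(L,183*k-.2,272*k-.2,202.5)[:2]; e=q-x[:2]; print('mark',np.degrees(np.arctan2(e[1],e[0])),np.hypot(*e))
E
```

```text
201 57 [ 447.70688989 -274.73026862   68.89578432] [0.06702068 0.10156797] [ 448.498098   -276.85594126]
202 57 [ 447.873795   -275.20786915   68.42031722] [0.06655456 0.10086957] [ 448.47180883 -276.81282622]
203 57 [ 448.04070008 -275.68546967   67.9448502 ] [0.06608851 0.10017113] [ 448.44107783 -276.76231473]
mark -10.498113012332755 74.3279387702974
```

>>> drive_tool([
  [[-0.02,-0.017,0],0],
  [[-0.03,-0.026,0],0],
  [[-0.03,-0.026,0],0],
  [[-0.03,-0.026,0],0],
  [[-0.03,-0.026,0],0],
  [[-0.03,-0.026,0],0],
  [[-0.03,-0.026,0],0],
  [[-0.02,-0.017,0],0],
  [[-0.02,-0.015,0],0],
  [[0,0,0],0],
  [[0,0,0],0],
])

```text
clock: 7.98
position: [565.5, 18.1, 228.3]
ee_rot: [0.813, -0.582, -0.001, 0.001]
contact_force: [-0.4, -0.3, -2.2]
gripper_width: 10.9
```

```bash
python3 -c "
from st import *
st(564.8,18.7,172)
c=arm.get_image('wrist'); pickle.dump(c,open('wrist5.pkl','wb')); save('w5.png',cv2.resize(c['image'],(800,600),interpolation=cv2.INTER_CUBIC))
st(564.8,18.7,172)"
```

```text
t 7.975 p [565.49  18.13 228.33] yawx -71.18 z [-0.002 -0.001 -1.   ] F [-0.4 -0.3 -2.2] T [-0.01 -0.04  0.02] w 10.9 j [ 0.32  0.31 -0.18 -0.   -1.08  0.01]
tool shift mm [-0.8  0.3 56.3]
t 8.025 p [565.5   17.88 228.57] yawx -71.22 z [-0.002 -0.001 -1.   ] F [-0.3  0.1 -2.1] T [-0.03 -0.   -0.03] w 11.2 j [ 0.32  0.31 -0.18 -0.   -1.08  0.01]
tool shift mm [-1.   0.3 56.6]
```

View pics/w5.png

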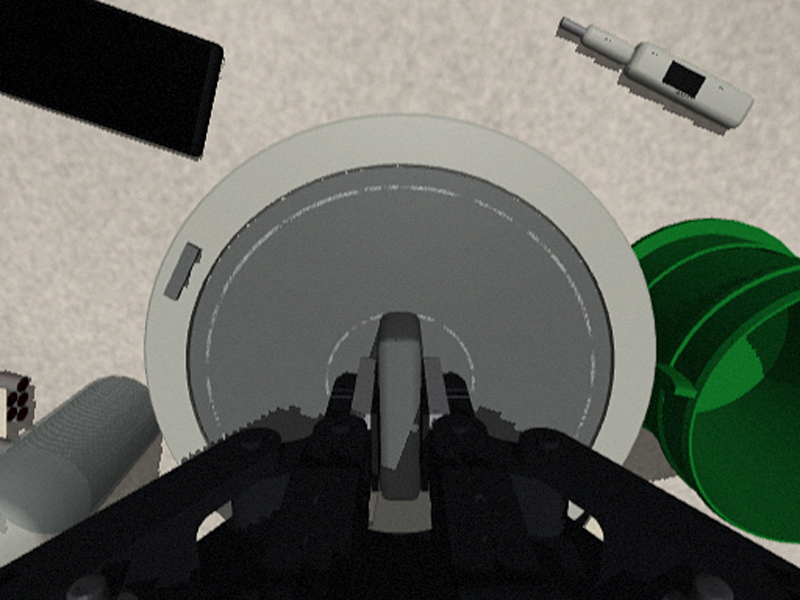

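>>> drive_tool([
  [[-0.0009,0.0003,0.025],0],
  [[0,0,0.02],0],
  [[0,0,0.005],0],
  [[0,0,0],0],
  [[0,0,0],0],
])

```text
clock: 8.65
position: [566.1, 19.1, 180.4]
ee_rot: [0.813, -0.582, 0.001, -0.001]
contact_force: [-0.8, -0.1, -1.9]
gripper_width: 11.1
```

```bash
python3 -c "
from st import *
st(564.8,18.7,163)
c=arm.get_image('scene'); save('s6.png',cv2.resize(c['image'][120:230,200:320],None,fx=5,fy=5,interpolation=cv2.INTER_CUBIC))
c=arm.get_image('side'); save('d6.png',cv2.resize(c['image'][140:260,170:300],None,fx=5,fy=5,interpolation=cv2.INTER_CUBIC))
st(564.8,18.7,163)"
```

```text
t 8.65 p [566.07  19.11 180.35] yawx -71.2 z [ 0.002  0.    -1.   ] F [-0.8 -0.1 -1.9] T [ 0.02 -0.01 -0.01] w 11.1 j [ 0.32  0.35 -0.25  0.   -0.97  0.01]
tool shift mm [-0.   1.4 17.4]
t 8.75 p [565.91  19.25 180.23] yawx -71.2 z [ 0.002  0.    -1.   ] F [ 0.1 -0.1 -2.3] T [0.03 0.04 0.03] w 11.2 j [ 0.32  0.35 -0.25  0.   -0.97  0.01]
tool shift mm [ 0.2  1.3 17.2]
```

View pics/s6.png

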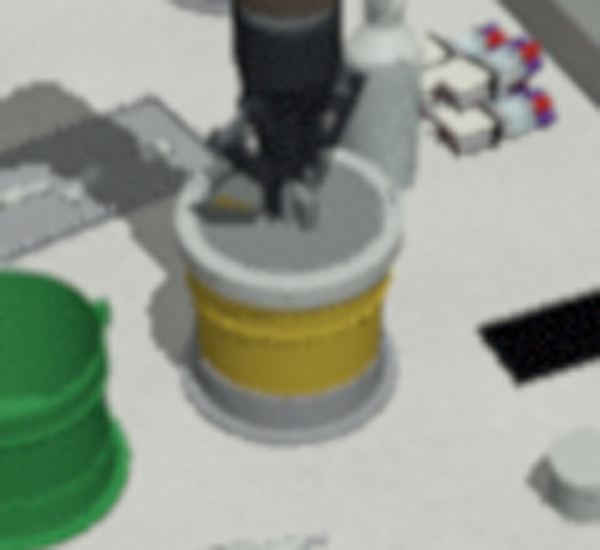

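View pics/d6.png

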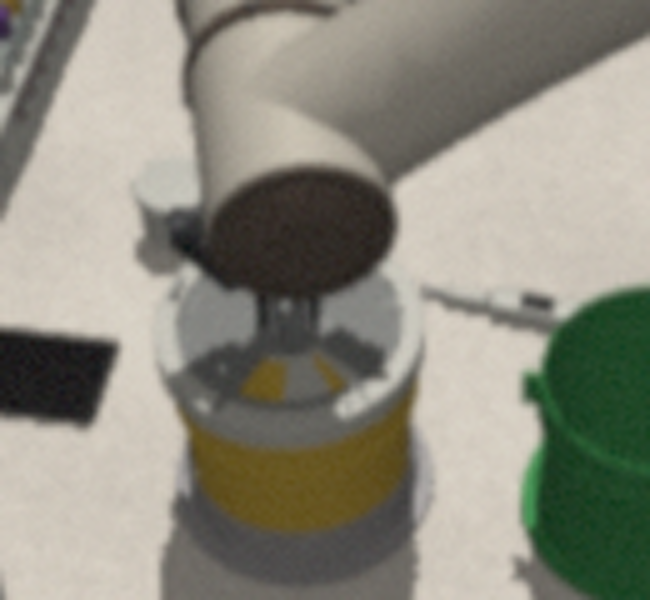

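Looks aligned. Shift 1.2 mm in y and lower gently.

>>> drive_tool([
  [[0,0.0012,0.003],0],
  [[0,0,0.003],0],
  [[0,0,0.003],0],
  [[0,0,0],0],
])

```text
clock: 9.25
position: [564.1, 18.8, 169.9]
ee_rot: [0.813, -0.582, -0.0, 0.0]
contact_force: [-0.1, -0.5, -1.8]
gripper_width: 11.2
```

```bash
python3 -c "
from st import *
st(564.8,18.7,163)"
```

```text
t 9.25 p [564.14  18.83 169.86] yawx -71.2 z [-0.001 -0.    -1.   ] F [-0.1 -0.5 -1.8] T [ 0.04  0.04 -0.  ] w 11.2 j [ 0.32  0.36 -0.26 -0.   -0.95  0.01]
tool shift mm [ 0.3 -0.6  6.9]
```

>>> drive_tool([
  [[0,0,0.002],0],
  [[0,0,0.002],0],
  [[0,0,0.002],0],
  [[0,0,0.0015],0],
  [[0,0,0],0],
])

```text
clock: 9.88
position: [564.4, 18.8, 162.8]
ee_rot: [0.813, -0.582, 0.0, 0.0]
contact_force: [-0.2, -0.4, -1.2]
gripper_width: 10.9
```

```bash
python3 -c "
from st import *
st(564.8,18.7,163)"
```

```text
t 9.875 p [564.36  18.83 162.79] yawx -71.2 z [-0. -0. -1.] F [-0.2 -0.4 -1.2] T [-0.02  0.02 -0.02] w 10.9 j [ 0.32  0.37 -0.27  0.   -0.93  0.01]
tool shift mm [ 0.3 -0.4 -0.2]
```

>>> drive_tool([
  [[0,0,0.001],0],
  [[0,0,0.001],0],
  [[0,0,0],0],
  [[0,0,0],0],
])

```text
clock: 10.38
position: [564.5, 18.9, 162.5]
ee_rot: [0.813, -0.582, 0.0, -0.0]
contact_force: [-2.7, 0.5, 6.8]
gripper_width: 10.8
```

```bash
python3 -c "
from st import *
st()
c=arm.get_image('wrist'); save('w7.png',cv2.resize(c['image'],(800,600),interpolation=cv2.INTER_CUBIC))
st()"
```

```text
t 10.375 p [564.46  18.87 162.55] yawx -71.17 z [ 0.001 -0.    -1.   ] F [-2.7  0.5  6.8] T [ 0.22  1.04 -0.05] w 10.8 j [ 0.32  0.37 -0.27  0.   -0.93  0.01]
t 10.425 p [564.45  18.84 162.53] yawx -71.17 z [ 0.001 -0.    -1.   ] F [-3.9  0.4  7.1] T [ 0.22  1.03 -0.04] w 11.2 j [ 0.32  0.37 -0.27  0.   -0.93  0.01]
```

View pics/w7.png

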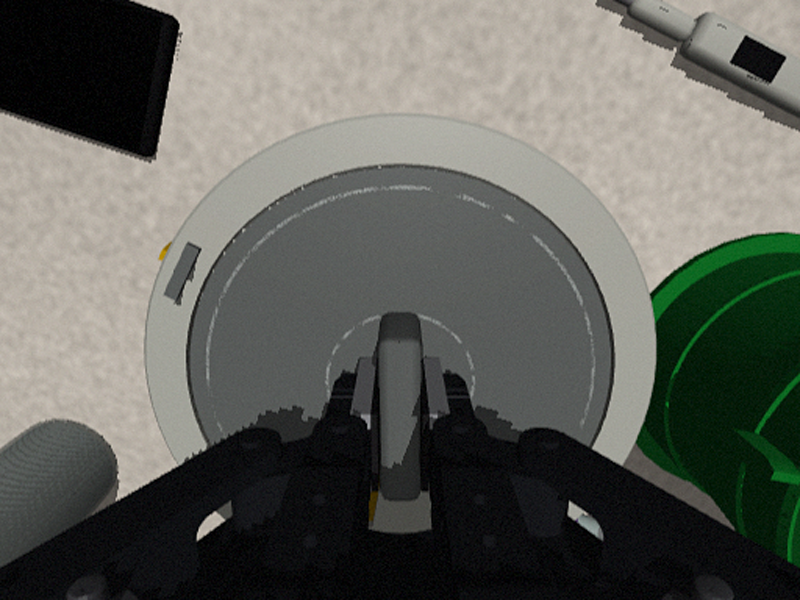

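>>> drive_tool([
  [[0,0,-0.001],0],
  [[0,0,0],5],
  [[0,0,0],8],
  [[0,0,0],8],
  [[0,0,0],8],
  [[0,0,0],8],
  [[0,0,0],2.3],
  [[0,0,0],0],
  [[0,0,0],0],
])

```text
clock: 11.55
position: [564.6, 18.9, 162.5]
ee_rot: [-0.57, 0.821, -0.0, 0.0]
contact_force: [-1.0, 1.6, 5.5]
gripper_width: 10.7
```

```bash
python3 -c "
from st import *
st()
c=arm.get_image('wrist'); save('w8.png',cv2.resize(c['image'],(800,600),interpolation=cv2.INTER_CUBIC))
st()"
```

```text
t 11.55 p [564.6   18.86 162.54] yawx -110.46 z [ 0.001  0.    -1.   ] F [-1.   1.6  5.5] T [ 0.1   0.67 -0.1 ] w 10.7 j [ 0.32  0.37 -0.27  0.   -0.93 -0.68]
t 11.6 p [564.59  18.83 162.54] yawx -110.46 z [ 0.001  0.    -1.   ] F [-2.   0.6  5.7] T [ 0.15  0.71 -0.1 ] w 10.7 j [ 0.32  0.37 -0.27  0.   -0.93 -0.68]
```

View pics/w8.png

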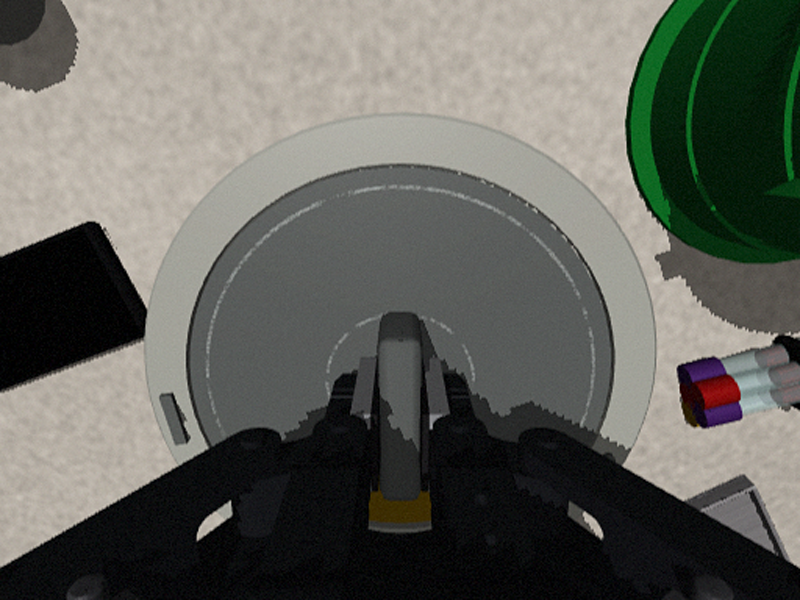

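>>> drive_tool([
  [[0,0,-0.001],0],
  [[0,0,0],0],
  [[0,0,0],0],
  [[0,0,0],0],
  [[0,0,0],0],
  [[0,0,0],0],
], fingers=-1)

```text
clock: 12.35
position: [564.3, 18.9, 162.8]
ee_rot: [-0.57, 0.822, -0.0, -0.0]
contact_force: [0.0, -0.1, -0.0]
gripper_width: 85.4
```

>>> drive_tool([
  [[0,0,-0.02],0],
  [[0,0,-0.05],0],
  [[0,0,-0.05],0],
  [[0,0,-0.04],-10],
  [[0,0,0],-10.4],
  [[0,0,0],0],
  [[0,0,0],0],
])

```text
clock: 13.22
position: [564.0, 18.8, 322.0]
ee_rot: [-0.706, 0.709, 0.0, -0.001]
contact_force: [-0.1, 0.6, 0.1]
gripper_width: 85.3
```

```bash
python3 -c "
from st import *
st()
c=arm.get_image('wrist'); pickle.dump(c,open('wrist9.pkl','wb')); save('w9.png',cv2.resize(c['image'],(800,600),interpolation=cv2.INTER_CUBIC))
c=arm.get_image('side'); pickle.dump(c,open('side9.pkl','wb')); save('d9.png',cv2.resize(c['image'],(800,600),interpolation=cv2.INTER_CUBIC))
st()"
```

```text
t 13.225 p [564.01  18.78 322.04] yawx -90.25 z [-0.002 -0.    -1.   ] F [-0.1  0.6  0.1] T [-0.02 -0.06 -0.03] w 85.3 j [ 0.32  0.24 -0.03 -0.   -1.3  -0.32]
t 13.325 p [564.13  18.76 322.04] yawx -90.19 z [-0.002 -0.001 -1.   ] F [0.1 1.  0.1] T [0.01 0.03 0.05] w 85.5 j [ 0.32  0.24 -0.03 -0.   -1.3  -0.32]
```

View pics/w9.png

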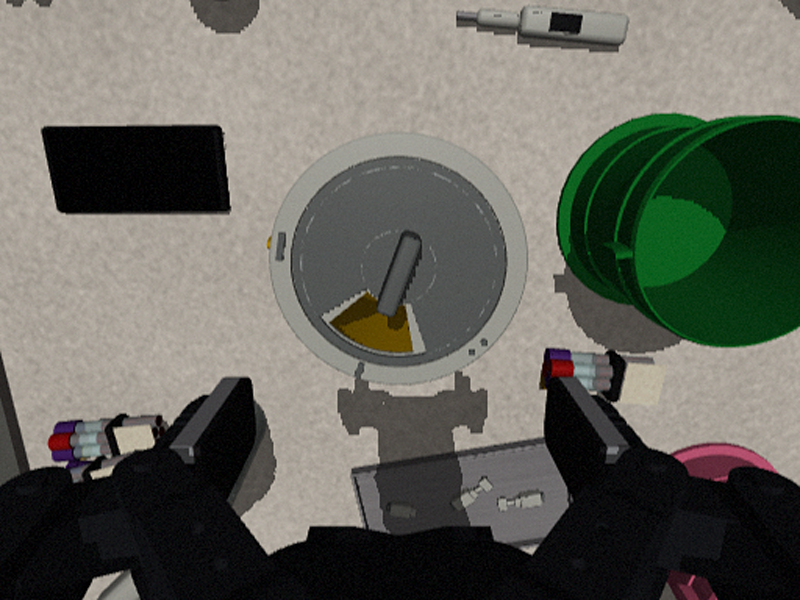

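View pics/d9.png

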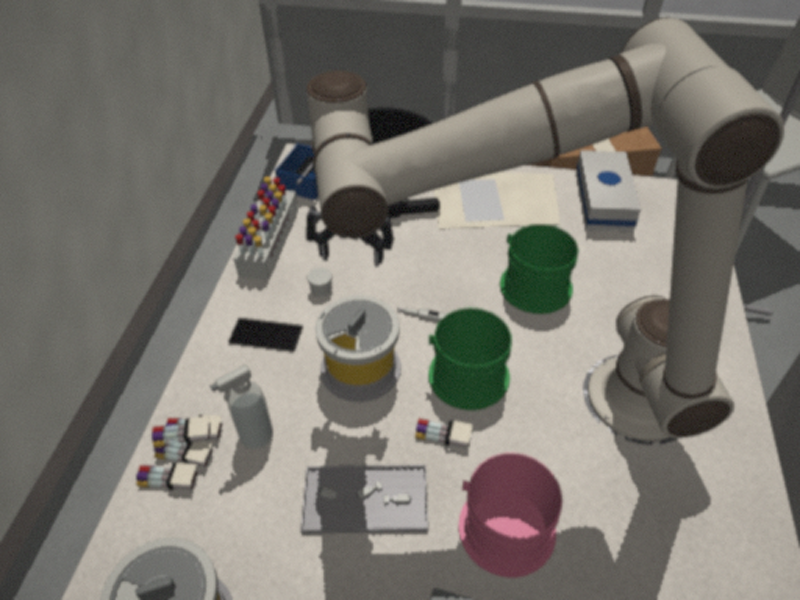

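```bash
python3 - <<'E'
from st import *
L=pickle.load(open('wrist9.pkl','rb'));k=512/800
q=lambda u,v,z:onz(L,u*k-.2,v*k-.2,z)
g=cv2.GaussianBlur(cv2.cvtColor(L['image'],cv2.COLOR_RGB2GRAY),(3,3),0)
c0=np.array([399,260])*k; P=[]
for a in np.radians(np.arange(0,360,4)):
    rr=np.arange(58,85,.5); p=c0+rr[:,None]*[np.cos(a),np.sin(a)]
    v=cv2.remap(g.astype(np.float32),p[:,0].astype(np.float32)[None],p[:,1].astype(np.float32)[None],1)[0]
    dv=v[4:]-v[:-4]; i=np.argmax(dv); 
    if dv[i]>15:P.append(p[i+2])
P=np.array(P);W=np.array([onz(L,u,v,136.5)[:2] for u,v in P]); x,d=circ(W); x2,_=circ(W[abs(d)<1.5],67); print('lid',x,x2,np.percentile(abs(d),[50,80]))
C=x[:2]
for n,p in [('mark',(281,246)),('rib',(360,368)),('dots',(478.5,347)),('hole',(378,325))]:
    e=q(*p,136.5)[:2]-C; print(n,np.degrees(np.arctan2(e[1],e[0])),np.hypot(*e))
a,b=q(411,237,163)[:2],q(387,310,163)[:2]; print('bar',(a+b)/2,np.degrees(np.arctan2(*(b-a)[::-1])))
print('lancet',q(401,510,10),'tray corner',q(353,470,15))
print('spray',q(240,420,200))
st(); print(q(400,300,0))
E
```

```text
lid [564.07143623  17.64465719  68.29666358] [564.02215475  17.37109863] [0.16504511 0.26647229]
mark -10.849332458008085 74.34812744327499
rib 69.38881410742454 73.74830366424968
dots 134.29310881222202 75.6715412272068
hole 70.746443382885 40.7381116695899
bar [563.84186105  15.36215558] 72.11435107181515
lancet [562.39138841 307.06879512  10.        ] tray corner [610.42500594 254.65140745  15.        ]
spray [651.00609052  87.9520596  200.        ]
t 13.325 p [564.13  18.76 322.04] yawx -90.19 z [-0.002 -0.001 -1.   ] F [0.1 1.  0.1] T [0.01 0.03 0.05] w 85.5 j [ 0.32  0.24 -0.03 -0.   -1.3  -0.32]
[562.81985463  81.13749028   0.        ]
```

>>> drive_tool([
  [[-0.048,0,0],0],
  [[-0.048,0,0],0],
  [[-0.048,0,0],0],
  [[-0.048,0,0],0],
  [[-0.048,0,0],0],
  [[-0.048,0,0.02],0],
  [[0,0,0.04],0],
  [[0,0,0.04],0],
  [[0,0,0],0],
  [[0,0,0],0],
])

```text
clock: 14.58
position: [565.8, 307.2, 224.4]
ee_rot: [-0.706, 0.708, -0.001, 0.001]
contact_force: [-0.4, 0.8, -0.0]
gripper_width: 85.4
```

```bash
python3 -c "
from st import *
st()
c=arm.get_image('wrist'); pickle.dump(c,open('wrist10.pkl','wb')); save('w10.png',cv2.resize(c['image'],(800,600),interpolation=cv2.INTER_CUBIC))
st()"
```

```text
t 14.575 p [565.82 307.17 224.42] yawx -90.11 z [ 0.002  0.001 -1.   ] F [-0.4  0.8 -0. ] T [-0.02 -0.01 -0.06] w 85.4 j [ 0.75  0.44  0.01  0.   -1.14 -0.75]
t 14.625 p [565.97 307.32 225.1 ] yawx -90.11 z [ 0.003  0.002 -1.   ] F [-0.3  0.3  0.6] T [ 0.04  0.03 -0.03] w 85.1 j [ 0.75  0.44  0.01  0.   -1.14 -0.75]
```

View pics/w10.png

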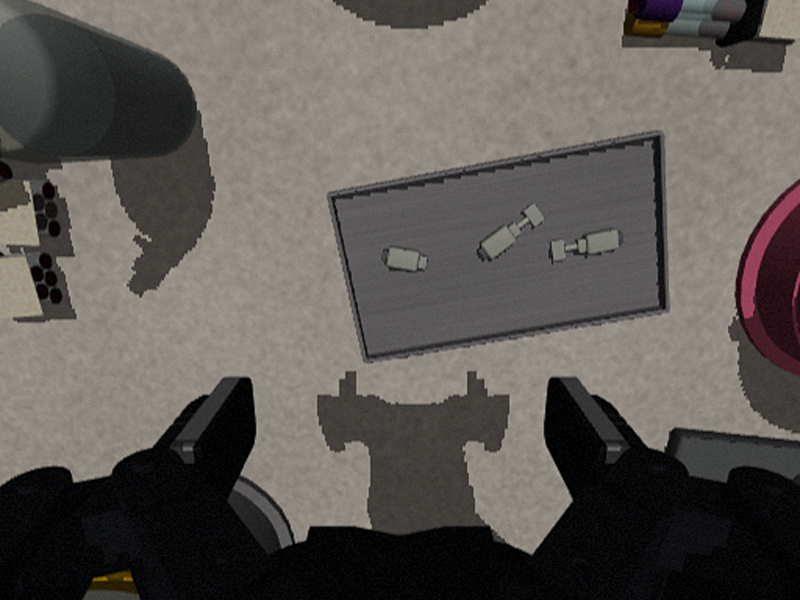

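Three lancets: (405,260) no cap; (510,235) and (587,245) with stem and paddle. The first is the used one. Enlarged crop to confirm and measure.

```bash
python3 - <<'E'
from st import *
L=pickle.load(open('wrist10.pkl','rb'))
im=L['image']; save('lz.png',cv2.resize(im[135:200,225:300],None,fx=8,fy=8,interpolation=cv2.INTER_CUBIC))
g=cv2.GaussianBlur(cv2.cvtColor(im,cv2.COLOR_RGB2GRAY),(3,3),0)
print(g[166,258],g[150,250])
hsv=cv2.cvtColor(im,cv2.COLOR_RGB2HSV)
for th in (115,125,135):
    m=(g>th).astype(np.uint8); n,lab,s,cen=cv2.connectedComponentsWithStats(m); i=lab[166,258]
    if i==0: continue
    cs,_=cv2.findContours((lab==i).astype(np.uint8),cv2.RETR_EXTERNAL,cv2.CHAIN_APPROX_NONE); c=cs[0]
    W=np.array([onz(L,u,v,13)[:2] for u,v in c[:,0]],np.float32)
    print(th,s[i],cv2.minAreaRect(W),onz(L,*cen[i],13))
E
```

```text
127 90
115 [249 159  19  13 175] ((563.6514282226562, 305.9027404785156), (10.858377456665039, 18.52434539794922), 78.41438293457031) [563.65597258 305.9524744   13.        ]
125 [250 160  17   9 100] ((563.5394287109375, 304.8197326660156), (7.087337017059326, 17.62046241760254), 81.11107635498047) [563.17700145 304.53445299  13.        ]
```

View pics/lz.png

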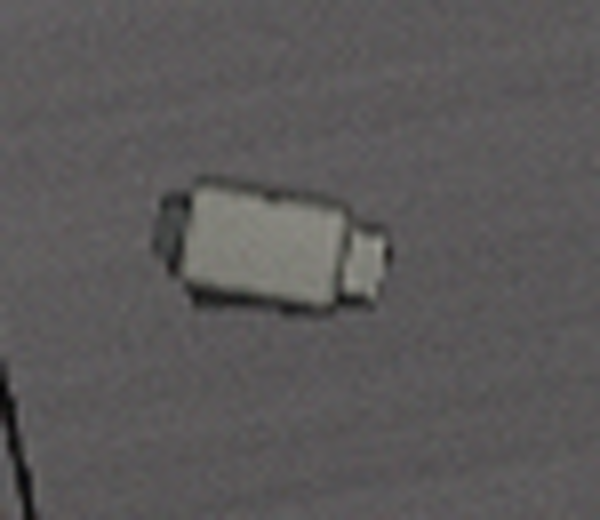

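```bash
python3 - <<'E'
from st import *
L=pickle.load(open('wrist10.pkl','rb'))
q=lambda u,v,z=13:onz(L,225+(u+.5)/8-.5,135+(v+.5)/8-.5,z)[:2]
c=[q(200,182),q(350,207),q(335,305),q(183,278)]
C=np.mean(c,0); a=(c[1]+c[2]-c[0]-c[3])/2; print(C,np.hypot(*a),np.hypot(*(c[3]+c[2]-c[0]-c[1]))/2,np.degrees(np.arctan2(a[1],a[0])), 'ends',q(160,230),q(388,265))
st(*C,40)
E
```

```text
[563.34953167 305.81827863] 20.39055517450664 13.332963358880162 170.0314494949164 ends [577.56667676 304.01779555] [547.2268549  308.77156868]
t 14.625 p [565.97 307.32 225.1 ] yawx -90.11 z [ 0.003  0.002 -1.   ] F [-0.3  0.3  0.6] T [ 0.04  0.03 -0.03] w 85.1 j [ 0.75  0.44  0.01  0.   -1.14 -0.75]
tool shift mm [  1.9   3.2 185.1]
```

>>> drive_tool([
  [[0.0015,0.0026,0.0],-5],
  [[0,0,0.01],-10],
  [[0,0,0.02],-10],
  [[0,0,0.02],-10],
  [[0,0,0.02],-10],
  [[0,0,0.02],-10],
  [[0,0,0.02],-10],
  [[0,0,0.01],-10],
  [[0,0,0.01],-5],
  [[0,0,0],0],
  [[0,0,0],0],
], fingers=0.3)

```text
clock: 16.0
position: [563.1, 305.9, 94.5]
ee_rot: [0.996, -0.089, 0.001, -0.001]
contact_force: [-0.1, 0.2, 0.1]
gripper_width: 30.2
```

```bash
python3 -c "
from st import *
st(563.3,305.8,30)
c=arm.get_image('wrist'); pickle.dump(c,open('wrist11.pkl','wb')); save('w11.png',cv2.resize(c['image'],(800,600),interpolation=cv2.INTER_CUBIC))
st(563.3,305.8,30)"
```

```text
t 16.0 p [563.15 305.9   94.48] yawx -10.18 z [ 0.002  0.002 -1.   ] F [-0.1  0.2  0.1] T [-0.02  0.   -0.02] w 30.2 j [ 0.75  0.56 -0.15  0.   -0.86  0.64]
tool shift mm [ 0.   0.2 64.5]
t 16.05 p [563.02 305.83  94.31] yawx -10.16 z [ 0.002  0.002 -1.   ] F [-0.4  0.4  0.1] T [0.02 0.   0.06] w 29.9 j [ 0.75  0.56 -0.15  0.   -0.86  0.64]
tool shift mm [ 0.2  0.1 64.3]
```

View pics/w11.png

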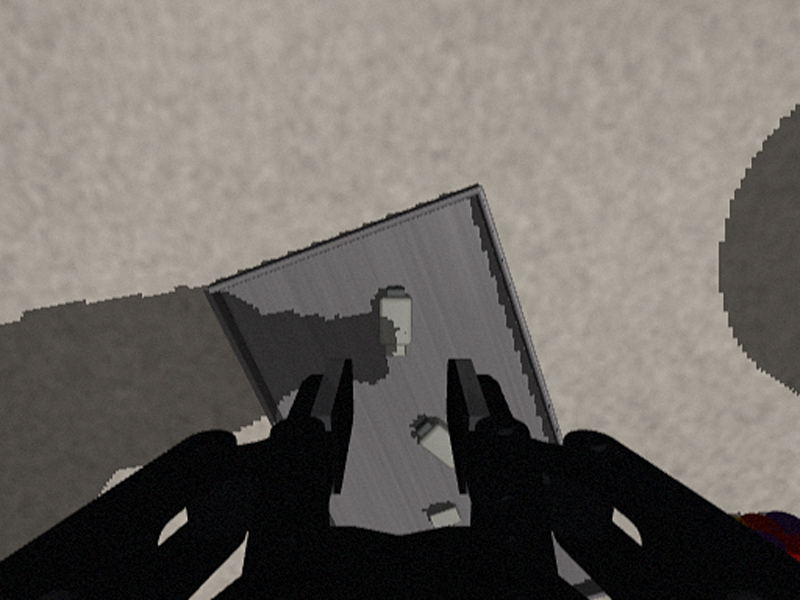

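>>> drive_tool([
  [[0,0,0.03],0],
  [[0,0,0.02],0],
  [[0,0,0.01],0],
  [[0,0,0.002],0],
  [[0,0,0],0],
  [[0,0,0],0],
])

```text
clock: 16.8
position: [562.7, 305.7, 31.8]
ee_rot: [0.996, -0.088, 0.001, -0.001]
contact_force: [0.2, -0.3, 0.1]
gripper_width: 29.9
```

```bash
python3 -c "
from st import *
st(563.3,305.8,29.5)"
```

```text
t 16.8 p [562.71 305.71  31.77] yawx -10.1 z [ 0.001  0.001 -1.   ] F [ 0.2 -0.3  0.1] T [-0.   -0.03 -0.07] w 29.9 j [ 0.75  0.63 -0.2   0.   -0.74  0.64]
tool shift mm [ 0.6 -0.2  2.3]
```

>>> drive_tool([
  [[0.0005,0,0.0015],0],
  [[0,0,0],0],
  [[0,0,0],0],
  [[0,0,0],0],
  [[0,0,0],0],
  [[0,0,0],0],
], fingers=1)

```text
clock: 17.55
position: [563.2, 305.6, 30.4]
ee_rot: [0.996, -0.088, 0.001, -0.0]
contact_force: [-1.0, -0.4, 5.6]
gripper_width: 11.6
```

>>> drive_tool([
  [[0,0,-0.005],0],
  [[0,0,-0.02],0],
  [[0,0,-0.03],0],
  [[0,0,-0.045],0],
  [[0,0,-0.05],0],
  [[0,0,-0.05],0],
  [[0,0,0],0],
  [[0,0,0],0],
])

```text
clock: 18.55
position: [562.1, 304.9, 228.6]
ee_rot: [0.996, -0.088, -0.001, 0.0]
contact_force: [1.5, -0.9, -0.7]
gripper_width: 12.1
```

```bash
python3 -c "
from st import *
st()
c=arm.get_image('wrist'); pickle.dump(c,open('wrist12.pkl','wb')); save('w12.png',cv2.resize(c['image'],(800,600),interpolation=cv2.INTER_CUBIC))
h=np.radians(69.3); C=np.array([564.1,17.8])
print(C+47*np.array([np.cos(h),np.sin(h)]))
st(*(C+47*np.array([np.cos(h),np.sin(h)])),260)"
```

```text
t 18.55 p [562.11 304.95 228.59] yawx -10.12 z [-0.001 -0.    -1.   ] F [ 1.5 -0.9 -0.7] T [0.04 0.03 0.01] w 12.1 j [ 0.75  0.43  0.01 -0.   -1.15  0.65]
[580.71331766  61.76586945]
t 18.6 p [561.95 304.75 227.74] yawx -10.12 z [-0.003 -0.001 -1.   ] F [ 0.5 -0.9 -0.7] T [-0.  0.  0.] w 12.1 j [ 0.75  0.43  0.01 -0.   -1.15  0.65]
tool shift mm [ 61.1 236.  -32. ]
```

View pics/w12.png

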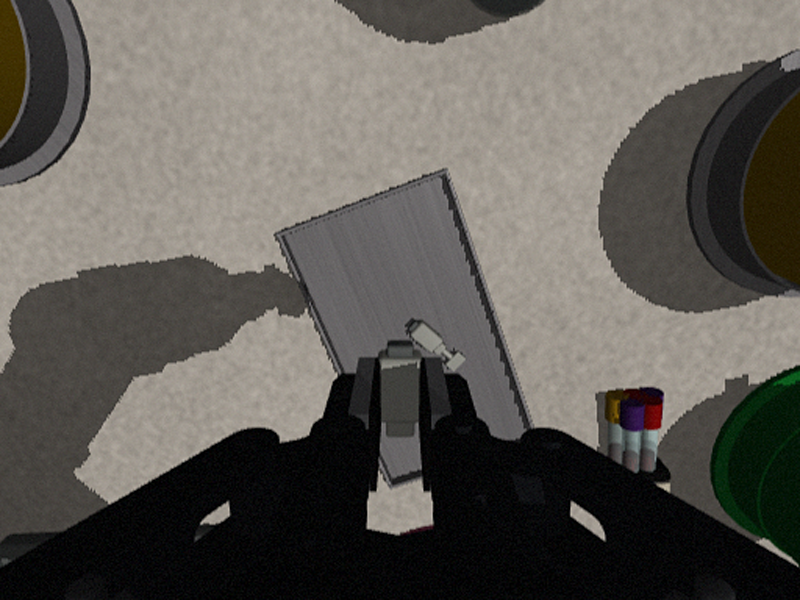

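>>> drive_tool([
  [[0.005,0.02,-0.01],0],
  [[0.01,0.039,0],0],
  [[0.01,0.039,0],0],
  [[0.01,0.039,0],0],
  [[0.01,0.039,0],0],
  [[0.01,0.039,0],0],
  [[0.006,0.021,0],0],
  [[0,0,0],5.3],
  [[0,0,0],5.3],
  [[0,0,0],0],
  [[0,0,0],0],
])

```text
clock: 19.98
position: [581.3, 62.2, 239.1]
ee_rot: [0.984, -0.179, -0.0, 0.0]
contact_force: [0.2, -0.2, 0.3]
gripper_width: 11.8
```

```bash
python3 -c "
from st import *
st(580.7,61.8,192)
c=arm.get_image('wrist'); pickle.dump(c,open('wrist13.pkl','wb')); save('w13.png',cv2.resize(c['image'],(800,600),interpolation=cv2.INTER_CUBIC))
st(580.7,61.8,192)"
```

```text
t 19.975 p [581.34  62.21 239.09] yawx -20.62 z [-0. -0. -1.] F [ 0.2 -0.2  0.3] T [-0.05 -0.04 -0.04] w 11.8 j [ 0.38  0.33 -0.12 -0.   -1.12  0.83]
tool shift mm [-0.4  0.6 47.1]
t 20.025 p [581.35  62.25 239.13] yawx -20.63 z [-0. -0. -1.] F [ 0.5 -0.1 -0.4] T [ 0.02  0.02 -0.  ] w 12.0 j [ 0.38  0.33 -0.12 -0.   -1.12  0.83]
tool shift mm [-0.4  0.6 47.1]
```

View pics/w13.png

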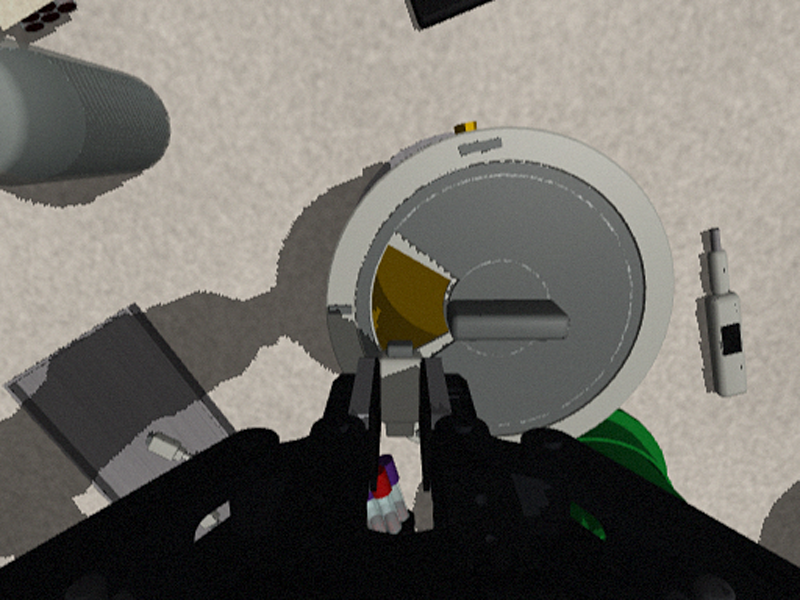

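>>> drive_tool([
  [[-0.0004,0.0005,0.025],0],
  [[0,0,0.018],0],
  [[0,0,0.005],0],
  [[0,0,0],0],
  [[0,0,0],0],
])

```text
clock: 20.65
position: [581.4, 62.1, 192.3]
ee_rot: [0.984, -0.179, 0.001, -0.0]
contact_force: [-0.3, 0.5, -0.1]
gripper_width: 11.8
```

```bash
python3 -c "
from st import *
st(580.7,61.8,190)
c=arm.get_image('wrist'); pickle.dump(c,open('wrist14.pkl','wb')); save('w14.png',cv2.resize(c['image'],(800,600),interpolation=cv2.INTER_CUBIC))
st(580.7,61.8,190)"
```

```text
t 20.65 p [581.41  62.06 192.27] yawx -20.68 z [ 0.002  0.    -1.   ] F [-0.3  0.5 -0.1] T [-0.05 -0.06  0.01] w 11.8 j [ 0.38  0.37 -0.19  0.   -1.01  0.83]
tool shift mm [-0.6  0.5  2.3]
t 20.7 p [581.34  62.05 192.25] yawx -20.69 z [ 0.002  0.    -1.   ] F [-0.   0.4 -0.5] T [ 0.02 -0.02 -0.04] w 11.8 j [ 0.38  0.37 -0.19  0.   -1.01  0.83]
tool shift mm [-0.5  0.5  2.2]
```

View pics/w14.png

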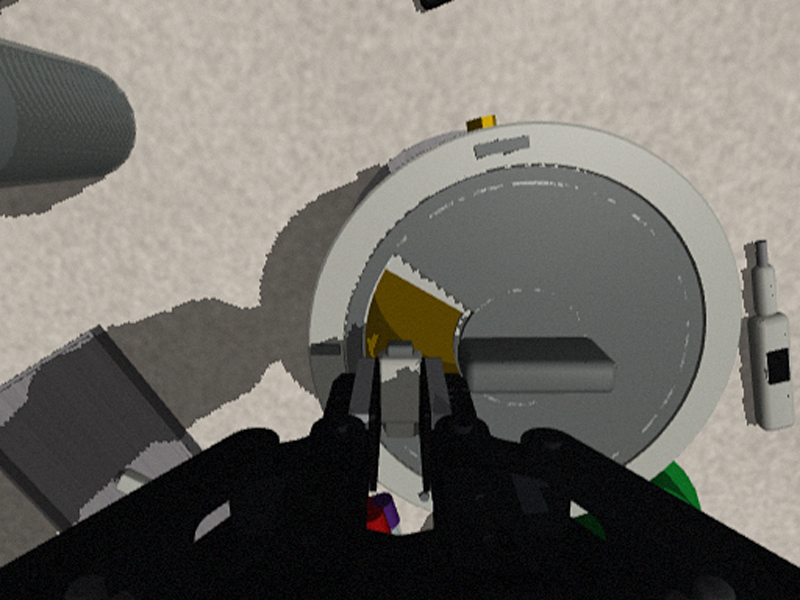

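>>> drive_tool([
  [[-0.0005,0.0005,0],0],
  [[0,0,0],0],
  [[0,0,0],0],
  [[0,0,0],0],
  [[0,0,-0.02],0],
  [[0,0,-0.05],0],
  [[0,0,-0.05],0],
  [[0,0,0],0],
  [[0,0,0],0],
], fingers=0)

```text
clock: 21.82
position: [579.8, 61.6, 310.8]
ee_rot: [0.984, -0.18, -0.0, -0.0]
contact_force: [-0.5, -0.0, -0.6]
gripper_width: 42.9
```

```bash
python3 -c "
from st import *
st(564.3,18.6,322)
c=arm.get_image('wrist'); pickle.dump(c,open('wrist15.pkl','wb')); save('w15.png',cv2.resize(c['image'],(800,600),interpolation=cv2.INTER_CUBIC))
st(564.3,18.6,322)"
```

```text
t 21.825 p [579.77  61.61 310.81] yawx -20.71 z [-0.001  0.    -1.   ] F [-0.5 -0.  -0.6] T [ 0.02 -0.04  0.03] w 42.9 j [ 0.38  0.28 -0.01 -0.   -1.28  0.83]
tool shift mm [  0.7  45.7 -11.2]
t 21.875 p [579.56  61.51 310.03] yawx -20.71 z [-0.002 -0.    -1.   ] F [ 0.4  0.  -1.2] T [-0.02  0.    0.  ] w 42.4 j [ 0.38  0.28 -0.01 -0.   -1.28  0.83]
tool shift mm [  0.9  45.5 -11.9]
```

View pics/w15.png

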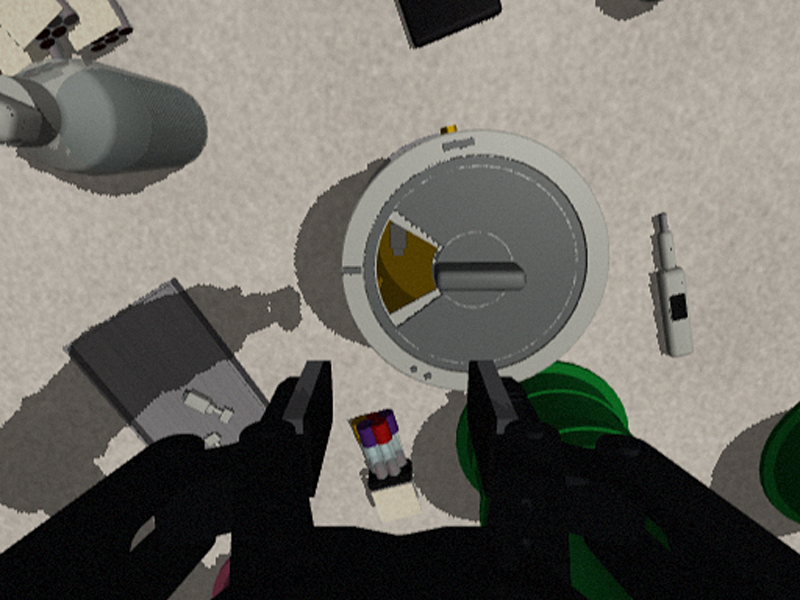

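```bash
python3 - <<'E'
from st import *
L=pickle.load(open('wrist15.pkl','rb')); print((-L['R'].T@L['t']).round(1))
save('hz.png',cv2.resize(L['image'][128:215,232:292],None,fx=7,fy=7,interpolation=cv2.INTER_CUBIC)[:600])
E
```

```text
[647.2  35.  428.7]
```

View pics/hz.png

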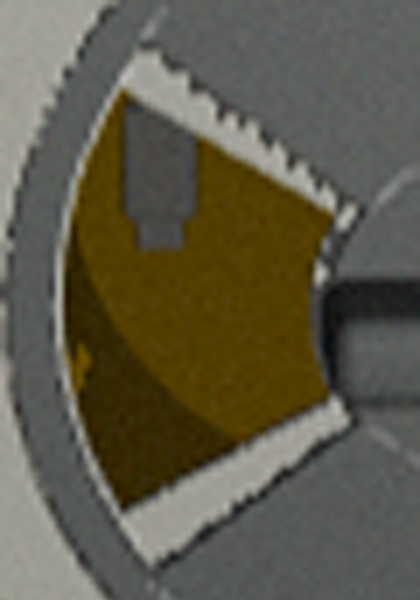

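>>> drive_tool([
  [[0.0004,0.023,0],0],
  [[0.0004,0.0225,0],0],
  [[0,0,0.0],9],
  [[0,0,0],10],
  [[0,0,0],10],
  [[0,0,0],10],
  [[0,0,0],10],
  [[0,0,0],10],
  [[0,0,0],10],
  [[0,0,0],10],
  [[0,0,0],10.6],
  [[0,0,0],0],
], fingers=-1)

```text
clock: 23.38
position: [564.3, 17.5, 311.1]
ee_rot: [-0.572, 0.82, 0.0, -0.0]
contact_force: [-0.5, -0.1, -0.5]
gripper_width: 85.4
```

>>> drive_tool([
  [[0,0,0.04],0],
  [[0,0,0.04],0],
  [[0,0,0.03],0],
  [[0,0,0.02],0],
  [[0,0,0],0],
  [[0,0,0],0],
])

```text
clock: 24.12
position: [565.4, 18.5, 182.3]
ee_rot: [-0.572, 0.82, -0.0, 0.001]
contact_force: [0.3, -0.1, -0.5]
gripper_width: 85.1
```

```bash
python3 -c "
from st import *
st(564.4,18.8,163)"
```

```text
t 24.125 p [565.43  18.48 182.32] yawx -110.23 z [ 0.002  0.    -1.   ] F [ 0.3 -0.1 -0.5] T [ 0.02 -0.01  0.01] w 85.1 j [ 0.32  0.35 -0.25  0.   -0.97 -0.67]
tool shift mm [ 0.1  1.1 19.3]
```

>>> drive_tool([
  [[0,0.0008,0.01],0.2],
  [[0,0,0.008],0],
  [[0,0,0],0],
  [[0,0,0],0],
])

```text
clock: 24.62
position: [564.3, 19.1, 163.4]
ee_rot: [-0.57, 0.822, -0.0, 0.0]
contact_force: [1.0, 0.1, -0.1]
gripper_width: 85.0
```

>>> drive_tool([
  [[0,0,0],0],
  [[0,0,0],0],
  [[0,0,0],0],
  [[0,0,0],0],
  [[0,0,0],0],
  [[0,0,0],0],
  [[0,0,0],0],
  [[0,0,0],0],
], fingers=1)

```text
clock: 25.62
position: [564.2, 19.0, 163.5]
ee_rot: [-0.57, 0.822, -0.0, 0.0]
contact_force: [0.2, 0.4, 2.4]
gripper_width: 10.7
```

```bash
python3 -c "
from st import *
st(564.4,18.8,163)"
```

```text
t 25.625 p [564.22  19.04 163.54] yawx -110.49 z [ 0. -0. -1.] F [0.2 0.4 2.4] T [0.06 0.18 0.01] w 10.7 j [ 0.32  0.37 -0.27  0.   -0.93 -0.68]
tool shift mm [ 0.2 -0.2  0.5]
```

>>> drive_tool([
  [[0,0,0],5],
  [[0,0,0],9],
  [[0,0,0],9],
  [[0,0,0],9],
  [[0,0,0],9],
  [[0,0,0],9],
  [[0,0,0],9],
  [[0,0,0],9],
  [[0,0,0],6],
  [[0,0,0],3],
  [[0,0,0],0],
  [[0,0,0],0],
])

```text
clock: 27.12
position: [564.3, 18.9, 163.5]
ee_rot: [0.065, 0.998, -0.0, 0.0]
contact_force: [-0.3, -0.5, 3.1]
gripper_width: 10.6
```

```bash
python3 -c "
from st import *
st(564.4,18.8,163)"
```

```text
t 27.125 p [564.29  18.93 163.54] yawx 172.54 z [ 0. -0. -1.] F [-0.3 -0.5  3.1] T [-0.15  0.08 -0.1 ] w 10.6 j [ 0.32  0.37 -0.27  0.   -0.93 -2.02]
tool shift mm [-0.1 -0.1  0.5]
```

>>> drive_tool([
  [[0,0,0],0],
  [[0,0,0],0],
  [[0,0,0],0],
  [[0,0,0],0],
  [[0,0,0],0],
  [[0,0,0],0],
], fingers=-1)

```text
clock: 27.88
position: [564.1, 19.0, 163.3]
ee_rot: [0.065, 0.998, 0.0, 0.0]
contact_force: [-0.4, -0.5, -0.4]
gripper_width: 85.4
```

>>> drive_tool([
  [[0,0,-0.02],0],
  [[0,0,-0.05],0],
  [[0,0,-0.05],0],
  [[0,0,-0.05],0],
  [[0,0,0],0],
  [[0,0,0],0],
])

```text
clock: 28.62
position: [563.7, 19.1, 332.8]
ee_rot: [0.065, 0.998, 0.0, -0.0]
contact_force: [0.6, 0.0, -0.6]
gripper_width: 85.2
```

```bash
python3 -c "
from st import *
st()
c=arm.get_image('wrist'); pickle.dump(c,open('wrist16.pkl','wb')); save('w16.png',cv2.resize(c['image'],(800,600),interpolation=cv2.INTER_CUBIC))
c=arm.get_image('side'); save('d16.png',cv2.resize(c['image'],(800,600),interpolation=cv2.INTER_CUBIC))"
```

```text
t 28.625 p [563.65  19.08 332.75] yawx 172.49 z [-0.001  0.    -1.   ] F [ 0.6  0.  -0.6] T [0.07 0.05 0.06] w 85.2 j [ 0.32  0.24 -0.01 -0.   -1.32 -2.02]
```

View pics/w16.png

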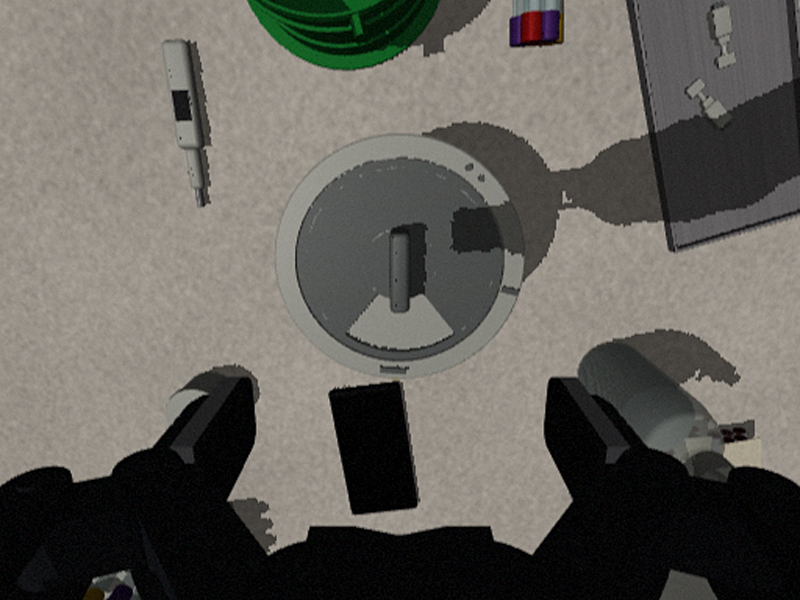

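View pics/d16.png

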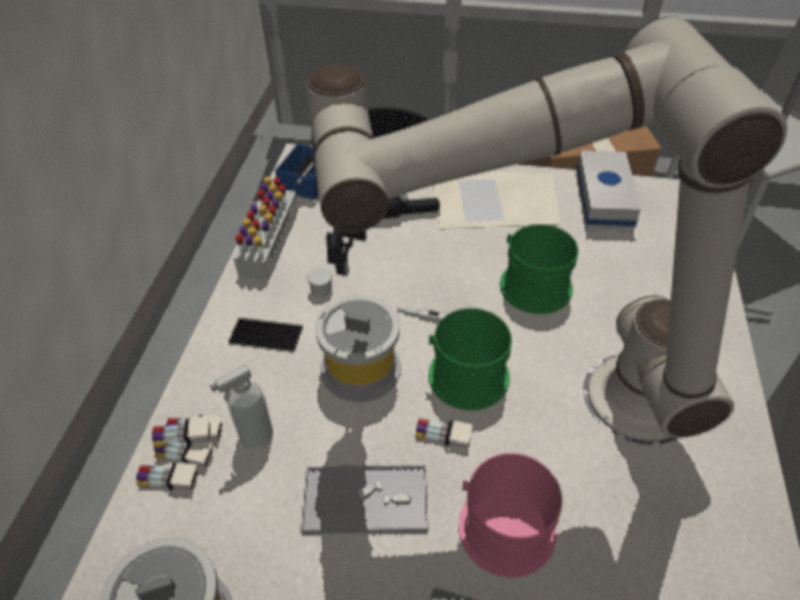

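```bash
python3 - <<'E'
from st import *
L=pickle.load(open('wrist16.pkl','rb'));k=512/800
g=cv2.GaussianBlur(cv2.cvtColor(L['image'],cv2.COLOR_RGB2GRAY),(3,3),0)
c0=np.array([400,258])*k; P=[]
for a in np.radians(np.arange(60,300,4)):
    rr=np.arange(56,85,.5); p=c0+rr[:,None]*[np.cos(a),np.sin(a)]
    v=cv2.remap(g.astype(np.float32),p[:,0].astype(np.float32)[None],p[:,1].astype(np.float32)[None],1)[0]
    dv=v[4:]-v[:-4]; i=np.argmax(dv)
    if dv[i]>15:P.append(p[i+2])
W=np.array([onz(L,u,v,136.5)[:2] for u,v in P]); x,d=circ(W); print('lid',x,np.percentile(abs(d),[50,80]))
e=onz(L,394*k-.2,370*k-.2,136.5)[:2]-x[:2]; print('mark',np.degrees(np.arctan2(e[1],e[0])),np.hypot(*e))
print(arm.job_done())
E
```

```text
lid [564.11755668  17.63780639  68.21872544] [0.20308732 0.31932995]
mark -10.142241496649358 74.88018005461451
the job is handed in; nothing more can be done
None
```

The job is handed in: the lid is on the yellow bin, the used lancet is inside it, and the dial is turned back to closed. It reports no verdict, so the figures below are from my own last checks; the clock was about 29 s of the 67 s allowed.

- **Lid:** it came down freely and stopped about 118 mm above the bin's origin, which is the seated height, with the notch over the key. In the last picture its centre was at (564.1, 17.6) mm and its closed mark at about -10°. The bin itself measured (564.9, 18.0) mm with its key at about -10.6°.
- **Dial open:** I turned it to about 1.4 rad. The picture showed the drop hole completely clear, with the lid's edge visible on both sides.
- **Lancet:** I took the one without a cap; the other two showed stem and paddle. I released it about 28 mm above the hole, and afterwards it was lying flat on the bin floor.
- **Dial closed:** it ended at about 0.05 rad, and the last picture shows plain white lid under the opening.
- **Surroundings:** the new lancets and the bystanders in view look unmoved in the last wrist and side pictures, though I did not measure them. The gripper was open and clear, about 170 mm above the lid's grip.

One check disagreed: my first, poorly shadowed view of the bin put its centre about 3 mm away from the later view. I used the later one, and the lid going on without contact bore it out.

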